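# Load the cookie lifters into the wash cassette and clamp them

## Robot

A 6-joint arm with a two-finger parallel gripper is mounted at the origin on the work surface. World frame = base frame: x ahead of the robot, y to its left, z up, the work surface at z = 0. Lengths are in m, angles in degrees, forces in N, time in s.
With the tool pointing down it reaches from about 0.3 to 0.75 m from the base axis. Payload 8.5 kg.
Tool frame: the origin (TCP) lies at the very end of the fingers, on their centre line; the grasp point (between the pads) lies 19 mm behind it; y points along the fingers, z is the direction in which the jaws open and shut, and the axes are right-handed (so a half turn about y gives the same grasp; the last joint's range is limited). The gripper opens to 85 mm and grips with 20 to 120 N. Pads are 22 mm wide; open, the fingers measure 114 mm over their backs; the gripper's body (76 mm by 85 mm) begins 54 mm behind the grasp point. The pads swing forward as they close: fully open they stand 13 mm farther back than shut.
Start: joints at [52.065, 21.807, 74.336, -0, 83.858, -12.336], TCP at [0.238, 0.496, 0.231] pointing down, gripper open.
Joint ranges: [-178.18, 178.18], [-50.72, 133.34], [12.68, 142.11], [-81.47, 261.47], [9.98, 163.14], [-165.26, 165.26]. Speed limits (degrees/s): [136.94, 136.94, 180, 180, 180, 180].

## Interface

Orientations are given as a 3x3 rotation matrix whose columns are the frame's x, y, z axes.
In Python, from rig import env gives the robot as it stands. The module is installed in compiled form; this text tells all that it offers.
- The arm moves only by the tool servo_tool, never from a script. Its argument "rows" is one flat list of numbers, 7 for each row, row after row: the opening, from 0 (shut) to 1 (fully open), then the shift along the world's x, y, z in m, then the turn, a rotation vector about the world's x, y, z in degrees. A call has 1 to 10 rows; each row shifts and turns the commanded pose from where the row before left it; what a row does not reach is not made up. A row lasts 1/12 s, in which the tool goes at most 41.7 mm and 7.16 degrees, less where a joint would pass 70% of its speed; a pose out of reach is approached as far as the arm can. A call with a gripper value outside its range is refused whole. The fingers move at their own pace and stop on an object; "force" is the grip in N (left out, the last holds). Time passes only in rows, so rows that do not move let the fingers close. It gives the time, the measured TCP pose, the force and the opening at its end, in the units of the state.
- env.observe(): the state, without advancing time (a new reading comes with each control period).
- env.get_image(name): name is "scene" or "top" or "wrist"; returns the picture (400x640x3 uint8, red, green, blue); there is no depth.
- env.camera_model(name): a dict with "camera_matrix" (3x3 intrinsics, pixels), "R" (3x3) and "t" (3): a world point X has camera coordinates R X + t; the wrist camera has in their place "mount" (4x4, takes a point from camera to tool coordinates, whose origin is the TCP and whose axes are the tool frame's). Camera axes: x right, y down, z forward; pixel columns grow to the right and rows downward; lengths in m; the calibration is good to about 2 mm. A picture is of the moment at which its call begins: read the wrist's pose just before it. camera_model takes no time and is no camera call.
- env.close_job(): hands the job in, once; it reports no verdict.
The state is a dict: "time_s": time; "q": joint angles; "qvel": joint speeds; "joint_efforts": joint torques, N m; "position": TCP position; "tool_rot": TCP orientation; "ft_force": force on the tool from outside, world axes, zero at the start; "wrist_torque": the same for the moment, N m; "grip_width": finger opening in m.
Only numpy, scipy, OpenCV 4.12 (cv2) and the standard library are available. Lean on these libraries where they do the work, as an engineer would, in place of code of your own. Each camera call takes 0.05 s, during which the arm holds its last target.

## Task

Baking is over: slide every cookie lifter lying on the bench blade first into a slot of its own in the steel wash cassette, flat on the slot's floor and fully home against the back wall. When all of them are in, see that all four clamp knobs are screwed down clockwise to their stops, those over empty slots too, so that nothing works loose in the washer. Leave the cookie cutters and the sugar shaker where they are.

Things in the scene. Friction and masses are not known exactly. Their poses are not given: they have to be found in the camera images.
- cassette: Low wash cassette, 116 mm deep (x) x 376 wide (y); heavy, does not shift. Origin on the bench under it; +x from its front edge (x = -75) to the back wall (inner face x = +29, 22 high). Floor 4 thick; dividers 14 high from x = -45 back. Slots open in front, and on top save under the clamp bridge (x -12 to +22, underside 14, top 22 above the bench). A 16 long lug at each end.
- slot1 (a point): Slot 1, 74 mm wide, centred at cassette y = -135 (slots run 1 to 4 towards +y). It marks the spot on its floor, 4 above the bench at cassette x = -10, where a lifter's origin lies when the lifter is fully home, its blade against the back wall and pointing along cassette +x.
- slot2 (a point): Slot 2, 74 mm wide, centred at cassette y = -45 (slots run 1 to 4 towards +y). It marks the spot on its floor, 4 above the bench at cassette x = -10, where a lifter's origin lies when the lifter is fully home, its blade against the back wall and pointing along cassette +x.
- slot3 (a point): Slot 3, 74 mm wide, centred at cassette y = 45 (slots run 1 to 4 towards +y). It marks the spot on its floor, 4 above the bench at cassette x = -10, where a lifter's origin lies when the lifter is fully home, its blade against the back wall and pointing along cassette +x.
- slot4 (a point): Slot 4, 74 mm wide, centred at cassette y = 135 (slots run 1 to 4 towards +y). It marks the spot on its floor, 4 above the bench at cassette x = -10, where a lifter's origin lies when the lifter is fully home, its blade against the back wall and pointing along cassette +x.
- clamp1 (a joint): Captive clamp screw over slot 1, rad: 0 undone, grows as its knob is turned clockwise seen from above, end stop at 2.6. Stiff (about 0.06 Nm), stays where left. Its round foot, 20 across, under the bridge comes down with it: 9 mm above the slot floor at 0, 2.8 mm (nipping the 3 mm blade) at 2.6. Starts nearly undone.
- clamp1_wing (a point): Centre of the black wing grip of clamp 1, 42.5 mm above the bench, on its upright turning axis (cassette x = +5, mid slot). The wing is an upright bar 48 long, 13 thick, from 28 to 52 above the bench, along the cassette's x axis when the joint reads 0 and turning with it; under it a round boss 30 across.
- clamp2 (a joint): Captive clamp screw over slot 2, rad: 0 undone, grows as its knob is turned clockwise seen from above, end stop at 2.6. Stiff (about 0.06 Nm), stays where left. Its round foot, 20 across, under the bridge comes down with it: 9 mm above the slot floor at 0, 2.8 mm (nipping the 3 mm blade) at 2.6. Starts nearly undone.
- clamp2_wing (a point): Centre of the black wing grip of clamp 2, 42.5 mm above the bench, on its upright turning axis (cassette x = +5, mid slot). The wing is an upright bar 48 long, 13 thick, from 28 to 52 above the bench, along the cassette's x axis when the joint reads 0 and turning with it; under it a round boss 30 across.
- clamp3 (a joint): Captive clamp screw over slot 3, rad: 0 undone, grows as its knob is turned clockwise seen from above, end stop at 2.6. Stiff (about 0.06 Nm), stays where left. Its round foot, 20 across, under the bridge comes down with it: 9 mm above the slot floor at 0, 2.8 mm (nipping the 3 mm blade) at 2.6. Starts nearly undone.
- clamp3_wing (a point): Centre of the black wing grip of clamp 3, 42.5 mm above the bench, on its upright turning axis (cassette x = +5, mid slot). The wing is an upright bar 48 long, 13 thick, from 28 to 52 above the bench, along the cassette's x axis when the joint reads 0 and turning with it; under it a round boss 30 across.
- clamp4 (a joint): Captive clamp screw over slot 4, rad: 0 undone, grows as its knob is turned clockwise seen from above, end stop at 2.6. Stiff (about 0.06 Nm), stays where left. Its round foot, 20 across, under the bridge comes down with it: 9 mm above the slot floor at 0, 2.8 mm (nipping the 3 mm blade) at 2.6. Starts nearly undone.
- clamp4_wing (a point): Centre of the black wing grip of clamp 4, 42.5 mm above the bench, on its upright turning axis (cassette x = +5, mid slot). The wing is an upright bar 48 long, 13 thick, from 28 to 52 above the bench, along the cassette's x axis when the joint reads 0 and turning with it; under it a round boss 30 across.
- lifter1: Cookie lifter with red handle, 160 g, flat on the bench; may be absent. Steel blade 78 mm long (x) x 66 wide (y) x 3 thick; origin at the centre of the blade's underside, +x to its free front edge, z up. A narrow neck rises from the rear edge (x = -39) to the handle, a bar from x = -50 to -140, 20 wide, from 23 to 41 above the blade's underside. Balances at x = -23.
- lifter2: Cookie lifter with green handle, 160 g, flat on the bench; may be absent. Steel blade 78 mm long (x) x 66 wide (y) x 3 thick; origin at the centre of the blade's underside, +x to its free front edge, z up. A narrow neck rises from the rear edge (x = -39) to the handle, a bar from x = -50 to -140, 20 wide, from 23 to 41 above the blade's underside. Balances at x = -23.
- lifter3: Cookie lifter with blue handle, 160 g, flat on the bench; may be absent. Steel blade 78 mm long (x) x 66 wide (y) x 3 thick; origin at the centre of the blade's underside, +x to its free front edge, z up. A narrow neck rises from the rear edge (x = -39) to the handle, a bar from x = -50 to -140, 20 wide, from 23 to 41 above the blade's underside. Balances at x = -23.
- lifter4: Cookie lifter with orange handle, 160 g, flat on the bench; may be absent. Steel blade 78 mm long (x) x 66 wide (y) x 3 thick; origin at the centre of the blade's underside, +x to its free front edge, z up. A narrow neck rises from the rear edge (x = -39) to the handle, a bar from x = -50 to -140, 20 wide, from 23 to 41 above the blade's underside. Balances at x = -23.
- tree_cutter: Bystander: steel tree-shaped cookie cutter, 100 x 80 x 26 mm high; origin at the centre of its underside.
- star_cutter: Bystander: brass star-shaped cookie cutter, 84 mm across, 24 high; origin at the centre of its underside.
- shaker: Bystander: upright metal sugar shaker, 64 mm across, 110 high; origin at the centre of its underside.
Things that resemble listed ones, but are neither listed nor needed, are in the scene too. Leave any brown or purple look-alike of the lifter4 alone.

How it is judged:
By the outcome, as a careful person would: the job done as asked, in the order asked, and still so for the second after the job is handed in, with the robot touching nothing.
Of lifter1, lifter2, lifter3, lifter4 only 2 to 4 are there at a start; the rules pass over those that are not, and their reading is None.
At some moment in a run one of lifter1, lifter2, lifter3, lifter4 may be knocked a few centimetres aside while the robot is not near it.
Once in a run the grip may slacken for a moment while it holds something.
It also fails if it takes over 210 s, if anything falls off the work surface, if the arm or the gripper's body presses on something with over 40 N, if the wrist force passes 120 N, or if a joint passes its speed limit or range.

## Working session

There is one attempt and no reset: what is moved stays moved. The work goes in short steps, Python scripts to look and compute and a tool call to move; the robot and the scene stay as the last step left them, time stands still between calls to the robot, and variables do not carry over. Pictures are saved under pics/ and viewed, and the job is handed in when it is done.

Besides the shell and the picture viewer there is one more tool, called after "Request:" as name(argument=value, ...) on one line, values as JSON. servo_tool: Moves the arm, as the interface text tells. Its arguments: {"type":"object","properties":{"rows":{"type":"array","items":{"type":"number"}},"force":{"type":"number"}},"required":["rows"]}

```bash
mkdir -p pics; ls; cat > h.py <<'E'
import numpy as np, cv2
from rig import env
np.set_printoptions(precision=4,suppress=True)
def cam(n):
    m=env.camera_model(n); K=np.array(m["camera_matrix"])
    if "mount" in m:
        s=env.observe(); M=np.array(m["mount"]); Rt=np.array(s["tool_rot"]).reshape(3,3); p=np.array(s["position"])
        Rc=Rt@M[:3,:3]; c=Rt@M[:3,3]+p
        return K,Rc.T,-Rc.T@c
    return K,np.array(m["R"]),np.array(m["t"]).ravel()
def ray(C,u,v,z):
    K,R,t=C; c=-R.T@t; d=R.T@np.linalg.inv(K)@np.array([u,v,1.]); return c+d*(z-c[2])/d[2]
def proj(C,X):
    K,R,t=C; p=K@(R@np.array(X)+t); return p[:2]/p[2]
def snap(n,f):
    C=cam(n); im=env.get_image(n); cv2.imwrite("pics/"+f,im[:,:,::-1]); return C,im
E
python3 - <<'E'
from h import *
for n in ["scene","top","wrist"]:
    C,im=snap(n,n+"0.png"); print(n,C[0].tolist(),-C[1].T@C[2],C[1].tolist())
s=env.observe(); print(s)
E
```

```text
pics
scene [[464.3177115187281, 0.0, 315.69355520424733], [0.0, 464.3177115187281, 196.99901484996198], [0.0, 0.0, 1.0]] [ 0.8941 -0.5124  1.1274] [[0.86582700791026, 0.5003271585239527, -0.0040406455565626795], [0.42065974145725993, -0.7322858361963217, -0.5355397613841244], [-0.2709039946000752, 0.4619850523010469, -0.8445003476376558]]
top [[428.2098767409618, 0.0, 313.55196752397757], [0.0, 428.2098767409618, 198.7707502782232], [0.0, 0.0, 1.0]] [0.2969 0.0524 1.2682] [[-0.019388549372603186, -0.9995996767415979, -0.020605106437930256], [-0.9813968563051533, 0.0229646299113271, -0.19061174205016296], [0.19100862438012636, 0.016526101510280337, -0.9814492311787112]]
wrist [[300.00918869921264, 0.0, 319.00504282177377], [0.0, 300.00918869921264, 205.33554956958338], [0.0, 0.0, 1.0]] [0.17   0.5294 0.3742] [[0.43025598201904763, 0.9027057732222612, -0.0014411551001967762], [0.8621701656113704, -0.4104614369636284, 0.2969579335451635], [0.2674741024220577, -0.1290104482472299, -0.9548894746391131]]
{'time_s': 0.15, 'q': array([ 52.065 ,  21.8306,  74.3707,   0.0008,  83.8585, -12.3378]), 'qvel': array([-0.0215, -0.0974, -0.2311,  0.0979,  0.0525, -0.0048]), 'joint_efforts': array([  0.0024, -44.8627, -23.1345,  -0.0002,   0.0038,   0.    ]), 'position': array([0.2375, 0.4958, 0.2309]), 'tool_rot': array([[ 0.9019, -0.0007,  0.432 ],
       [-0.432 , -0.0008,  0.9019],
       [-0.0002, -1.    , -0.001 ]]), 'ft_force': array([ 0.4015, -0.4312,  0.2603]), 'wrist_torque': array([-0.0268, -0.0623,  0.0544]), 'grip_width': 0.08526653908092004}
```

View pics/top0.png

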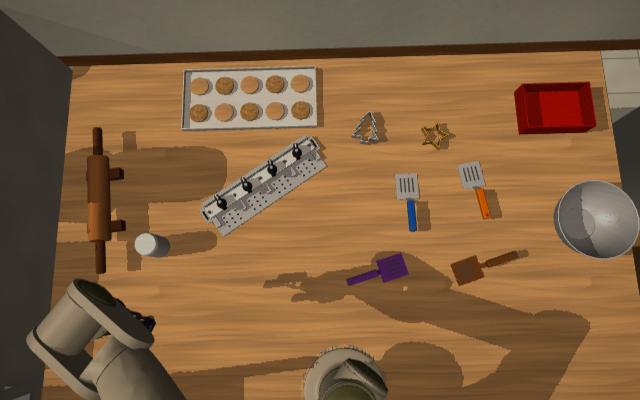

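View pics/scene0.png

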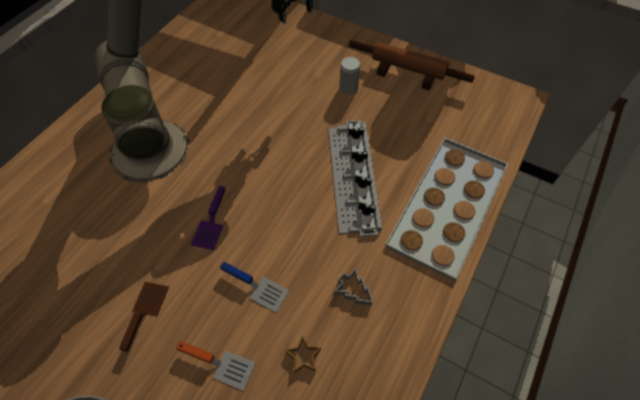

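View pics/wrist0.png

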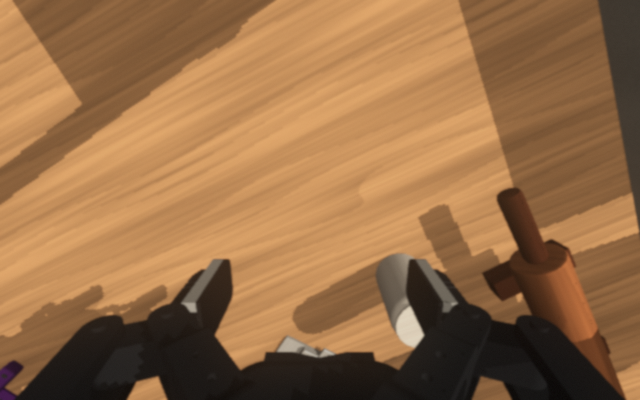

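Candidates for lifters: blue handle (top 412,215), orange handle (top 486,203), purple (378,269) and brown (485,267). By the description I choose blue and orange, since the other two are the look-alikes. No red or green handle is visible. I'll check this in a close crop and look at the cassette.

```bash
python3 - <<'E'
from h import *
im=cv2.imread("pics/top0.png")
a=cv2.resize(im[120:245,190:340],None,fx=5,fy=5,interpolation=cv2.INTER_CUBIC)
cv2.imwrite("pics/c1.png",a[:600])
cv2.imwrite("pics/c2.png",cv2.resize(im[150:290,340:530],None,fx=4,fy=4,interpolation=cv2.INTER_CUBIC))
C=cam("top");S=cam("scene")
hs=cv2.cvtColor(im,cv2.COLOR_BGR2HSV)
for n,lo,hi in [("blue",(100,120,60),(125,255,255)),("orange",(3,200,150),(14,255,255))]:
    m=cv2.inRange(hs,lo,hi); m[:, :345]=0; m[:,510:]=0
    cs,_=cv2.findContours(m,cv2.RETR_EXTERNAL,cv2.CHAIN_APPROX_NONE)
    c=max(cs,key=cv2.contourArea); print(n,cv2.contourArea(c),cv2.minAreaRect(c))
    print([ray(C,*p,.041) for p in cv2.boxPoints(cv2.minAreaRect(c))])
E
```

```text
blue 171.0 ((411.409912109375, 215.50820922851562), (29.514650344848633, 6.880716323852539), 84.80557250976562)
[array([ 0.5224, -0.1971,  0.041 ]), array([ 0.5238, -0.217 ,  0.041 ]), array([ 0.438 , -0.2192,  0.041 ]), array([ 0.4367, -0.1996,  0.041 ])]
orange 122.5 ((482.4118347167969, 203.14707946777344), (30.074417114257812, 7.518604278564453), 75.96376037597656)
[array([ 0.5523, -0.3975,  0.041 ]), array([ 0.5572, -0.4191,  0.041 ]), array([ 0.4711, -0.4318,  0.041 ]), array([ 0.4663, -0.4105,  0.041 ])]
```

View pics/c1.png

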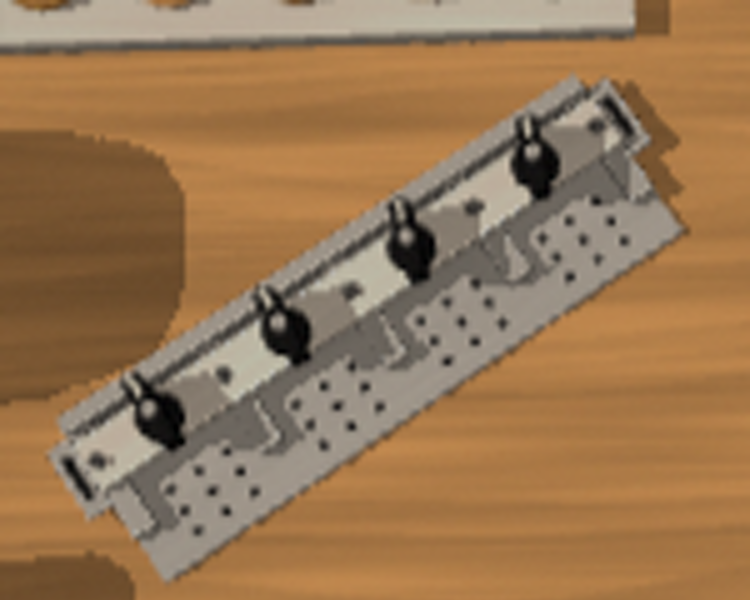

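View pics/c2.png

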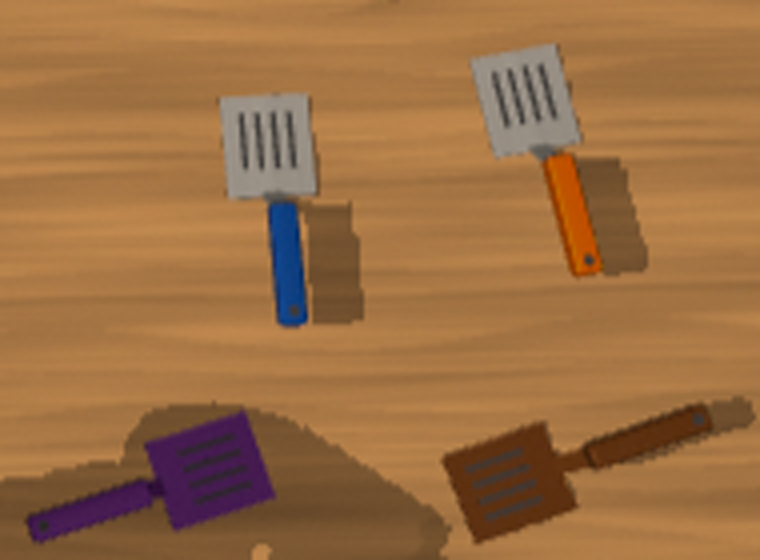

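The crop shows a blue lifter (blade about 407,187) and an orange one (blade about 471,175), both steel-bladed. Purple and brown are the look-alikes. The cassette's front edge runs from (224,236) to (327,166). Next: the cassette pose.

```bash
python3 - <<'E'
from h import *
im=cv2.imread("pics/top0.png"); C=cam("top");S=cam("scene")
f=lambda u,v:(190+u/5-.4,120+v/5-.4)
A=ray(C,*f(170,580),.002);B=ray(C,*f(687,230),.002)
print(A,B,np.linalg.norm(A-B))
y=(A-B)[:2]/np.linalg.norm((A-B)[:2]); x=np.array([y[1],-y[0]]); print("yaw",np.degrees(np.arctan2(x[1],x[0])))
o=(A+B)[:2]/2+.075*x; print("origin",o)
# wings: bolt centre (bright dot) on top z~.052
for p in [(160,415),(285,330),(410,243),(533,160)]:
    P=ray(C,*f(*p),.0425)[:2]-o; print("wing",P@x,P@y)
# overlay
def W(cx,cy,z): q=o+x*cx+y*cy; return [q[0],q[1],z]
for n,CC in [("top",C),("scene",S)]:
    g=cv2.imread(f"pics/{n}0.png"); 
    k=4; g=cv2.resize(g,None,fx=k,fy=k,interpolation=cv2.INTER_CUBIC)
    pts=[(-.075,s,.004) for s in(-.188,.188,-.172,.172)]+[(.029,s,.022) for s in(-.188,.188)]+[(.005,s,.052) for s in(-.135,-.045,.045,.135)]+[(-.01,s,.004) for s in(-.135,-.045,.045,.135)]+[(-.045,s,.014) for s in(-.09,0,.09)]
    for q in pts:
        u=proj(CC,W(*q))*k+k/2; cv2.circle(g,tuple(int(i) for i in u),3,(0,0,255),-1)
    g=g[120*k:245*k,190*k:340*k] if n=="top" else g[110*k:245*k,310*k:400*k]
    cv2.imwrite(f"pics/ov_{n}.png",g)
# blades
g=cv2.cvtColor(im,cv2.COLOR_BGR2HSV)
m=cv2.inRange(g,(0,0,90),(180,45,255)); 
for nm,(a,b,c,d) in {"blue":(385,425,160,205),"orange":(450,500,150,195)}.items():
    mm=np.zeros_like(m); mm[c:d,a:b]=m[c:d,a:b]; mm=cv2.morphologyEx(mm,cv2.MORPH_CLOSE,np.ones((5,5)))
    cs,_=cv2.findContours(mm,cv2.RETR_EXTERNAL,cv2.CHAIN_APPROX_NONE); c=max(cs,key=cv2.contourArea)
    r=cv2.minAreaRect(c); print(nm,r,ray(C,*r[0],.003), [ray(C,*p,.003)[:2] for p in cv2.boxPoints(r)])
E
```

```text
[0.4379 0.3436 0.002 ] [0.6456 0.0306 0.002 ] 0.37560767074246965
yaw 33.56731677092408
origin [0.6043 0.2285]
wing 0.0011839083169701402 0.13553934742515822
wing 0.001928931790122142 0.04765820646652096
wing 0.003703754812272954 -0.04205874680245078
wing 0.0041344756935488775 -0.13062322262516496
blue ((406.4950256347656, 186.9505157470703), (26.069976806640625, 21.293794631958008), 84.2894058227539) [ 0.5728 -0.207   0.003 ] [array([ 0.6106, -0.1734]), array([ 0.6157, -0.2377]), array([ 0.5355, -0.2403]), array([ 0.5305, -0.1767])]
orange ((471.11016845703125, 175.91836547851562), (27.281681060791016, 21.3265380859375), 75.25643920898438) [ 0.6022 -0.4032  0.003 ] [array([ 0.6359, -0.3646]), array([ 0.6514, -0.4283]), array([ 0.5689, -0.4414]), array([ 0.5538, -0.3785])]
```

View pics/ov_top.png

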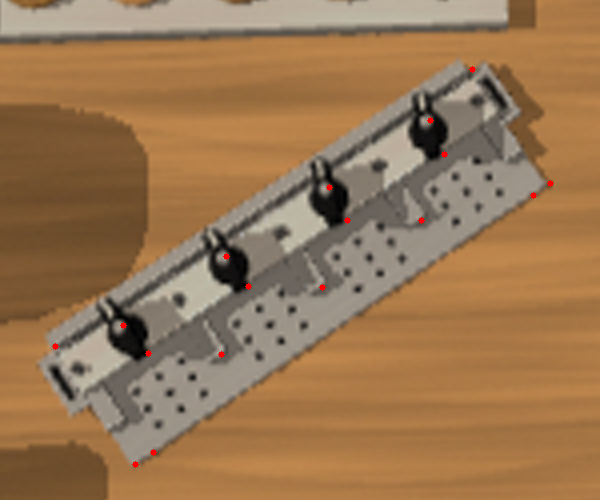

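View pics/ov_scene.png

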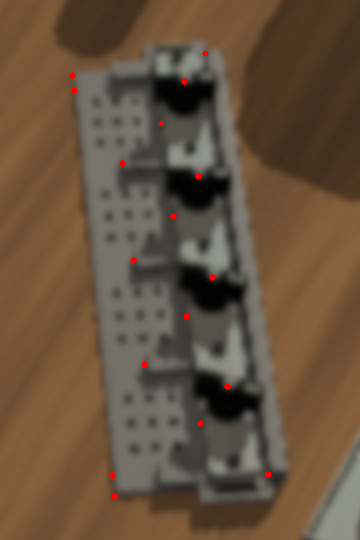

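Two lifters, blue and orange. I'll move above the cassette front for a close wrist look to refine its pose.

Request:
servo_tool(rows=[1,0.018,-0.018,0.002,0,0,-7,1,0.018,-0.018,0.002,0,0,-7,1,0.018,-0.018,0.002,0,0,-7,1,0.018,-0.018,0.002,0,0,-7,1,0.018,-0.018,0.002,0,0,-7,1,0.018,-0.018,0.002,0,0,-7,1,0.018,-0.018,0.002,0,0,-7,1,0.018,-0.018,0.002,0,0,-7,1,0.018,-0.018,0.002,0,0,-7,1,0.018,-0.018,0.002,0,0,-7])

```text
time_s: 0.98
position: [0.4183, 0.3149, 0.2512]
tool_rot: [[-0.104, -0.0, 0.995], [-0.995, -0.0, -0.104], [0.0, -1.0, -0.0]]
ft_force: [-0.1, 0.2, 0.3]
grip_width: 0.0857
```

Request:
servo_tool(rows=[1,0.018,-0.018,0.002,0,0,-7,1,0.018,-0.018,0.002,0,0,-7,1,0.018,-0.018,0.002,0,0,-7,1,0.018,-0.018,0.002,0,0,-7,1,0.018,-0.018,0.002,0,0,-7,1,0.018,-0.018,0.002,0,0,-7,1,0.01,-0.02,0.0,0,0,-7,1,0,0,0,0,0,-1.8,1,0,0,0,0,0,0,1,0,0,0,0,0,0])

```text
time_s: 1.82
position: [0.5355, 0.188, 0.2631]
tool_rot: [[-0.832, -0.001, 0.554], [-0.554, 0.0, -0.832], [0.001, -1.0, -0.0]]
ft_force: [-0.6, 0.9, -0.7]
grip_width: 0.0852
```

```bash
python3 - <<'E'
from h import *
C,im=snap("wrist","w1.png"); s=env.observe(); print(s["position"],s["tool_rot"],s["q"],s["time_s"])
E
```

```text
[0.5353 0.1883 0.2632] [[-0.8319 -0.0004  0.555 ]
 [-0.555   0.0001 -0.8319]
 [ 0.0003 -1.     -0.0003]] [ 7.4301 22.4734 67.9696  0.0081 89.5799 63.7202] 1.8667
```

View pics/w1.png

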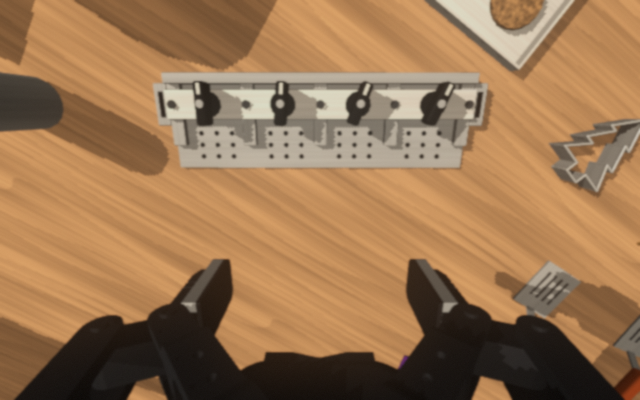

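The cassette shows clearly: front edge from (181,167) to (461,167), wing axes near (206,103), (281,103), (359,103) and (437,103). I'll refine the pose from the front corners and the hole groups.

```bash
python3 - <<'E'
from h import *
im=cv2.imread("pics/w1.png"); C=cam("wrist")
g=im[60:180,140:500]; cv2.imwrite("pics/w1c.png",cv2.resize(g[:,:200],None,fx=4,fy=4,interpolation=cv2.INTER_CUBIC)); cv2.imwrite("pics/w1d.png",cv2.resize(g[:,160:],None,fx=4,fy=4,interpolation=cv2.INTER_CUBIC))
gray=cv2.cvtColor(im,cv2.COLOR_BGR2GRAY)
bh=cv2.morphologyEx(gray,cv2.MORPH_BLACKHAT,np.ones((7,7)))
m=(bh>35).astype(np.uint8); n,l,st,ce=cv2.connectedComponentsWithStats(m)
P=[ce[i] for i in range(1,n) if 185<ce[i][0]<460 and 124<ce[i][1]<160 and 2<=st[i][4]<30]
P=np.array(P); print(len(P)); 
W=np.array([ray(C,*p,.004)[:2] for p in P])
a=np.radians(33.6); x=np.array([np.cos(a),np.sin(a)]); y=np.array([-x[1],x[0]])
print(np.round(np.c_[P,W@x,W@y][np.argsort(P[:,0])],4).tolist())
A=ray(C,181,166.5,.003)[:2];B=ray(C,461,166.5,.003)[:2]; d=A-B; print(A,B,np.linalg.norm(d),"yaw",np.degrees(np.arctan2(d[1],d[0]))-90,(A+B)/2)
E
```

```text
41
[[201.1579, 132.8421, 0.6004, 0.0146], [202.3529, 144.4706, 0.5855, 0.0147], [203.5, 155.7778, 0.5706, 0.0149], [216.25, 132.75, 0.6006, -0.0051], [217.5, 144.5, 0.5855, -0.0053], [218.6316, 155.7895, 0.5706, -0.0053], [231.625, 132.75, 0.6007, -0.0252], [232.5, 144.5, 0.5856, -0.0251], [233.5, 155.7778, 0.5707, -0.0252], [252.7143, 146.4286, 0.5832, -0.0516], [270.1579, 132.8421, 0.6008, -0.0755], [270.5, 144.5, 0.5858, -0.0753], [271.0, 156.0, 0.5706, -0.0753], [285.25, 132.75, 0.601, -0.0953], [285.8824, 144.4118, 0.586, -0.0956], [286.0, 156.0, 0.5707, -0.0954], [300.5, 132.7143, 0.6011, -0.1152], [300.8889, 144.2778, 0.5862, -0.1155], [301.0, 156.0, 0.5708, -0.1154], [322.3, 146.6, 0.5833, -0.1438], [338.7222, 155.8889, 0.5711, -0.1658], [338.8667, 144.4667, 0.5862, -0.1657], [339.1579, 132.8421, 0.6011, -0.1657], [353.7222, 155.8889, 0.5712, -0.1859], [354.0, 144.5, 0.5862, -0.1857], [354.3684, 132.7895, 0.6013, -0.1856], [368.7222, 155.8889, 0.5713, -0.2059], [369.1176, 144.4118, 0.5864, -0.2057], [369.3846, 132.6154, 0.6016, -0.2052], [383.2857, 141.0, 0.5909, -0.2241], [392.2, 146.8, 0.5834, -0.2364], [406.0, 156.0, 0.5713, -0.2558], [407.1176, 144.4118, 0.5866, -0.2559], [408.1, 132.95, 0.6013, -0.2558], [421.0, 156.0, 0.5714, -0.2758], [422.5, 144.5, 0.5866, -0.2762], [423.4286, 132.9048, 0.6015, -0.2759], [436.0, 156.0, 0.5715, -0.2959], [437.5, 144.5, 0.5866, -0.2961], [438.4, 132.6, 0.6019, -0.2954], [457.5, 146.5, 0.5841, -0.3229]]
[0.4368 0.347 ] [0.6478 0.032 ] 0.3791494698766291 yaw 33.8226965696299 [0.5423 0.1895]
```

View pics/w1c.png

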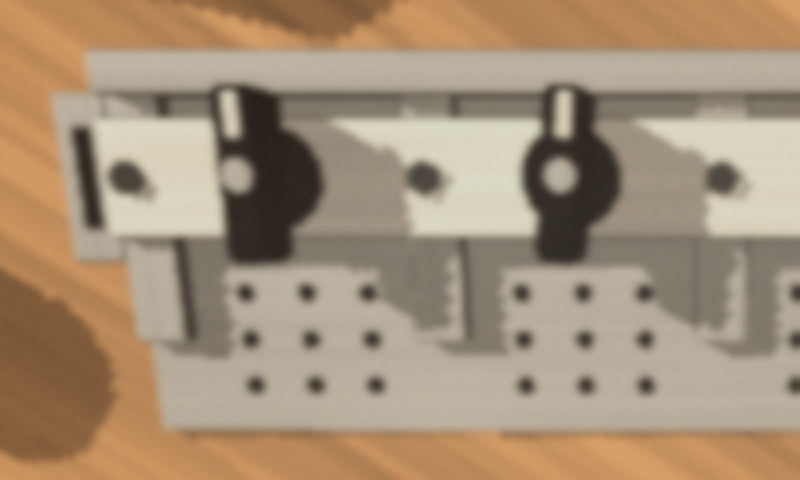

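View pics/w1d.png

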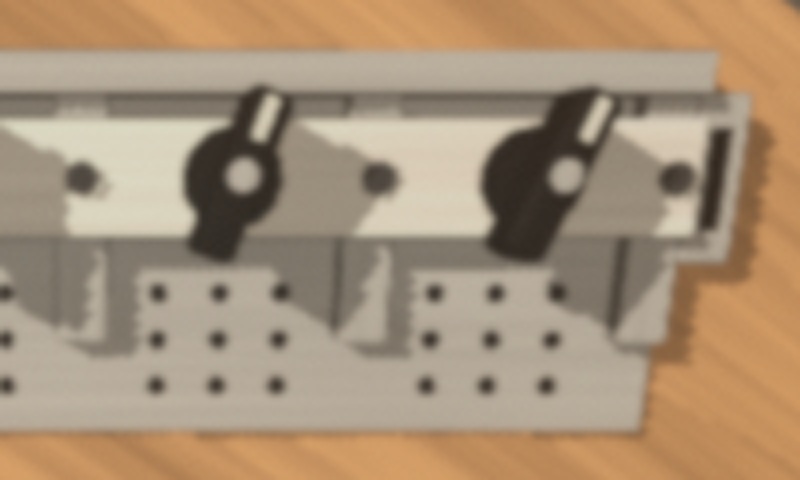

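The cassette pose is now origin ≈ (0.604, 0.232), yaw 33.8°. Moving over the blue lifter, blade side under the camera.

Request:
servo_tool(rows=[1,-0.004,-0.04,0,0,0,-3.2,1,-0.004,-0.04,0,0,0,-3.2,1,-0.004,-0.04,0,0,0,-3.2,1,-0.004,-0.04,0,0,0,-3.2,1,-0.004,-0.04,0,0,0,-3.2,1,-0.004,-0.04,-0.01,0,0,-3.2,1,-0.004,-0.04,-0.02,0,0,-3.2,1,-0.004,-0.04,-0.02,0,0,-3.2,1,-0.004,-0.04,-0.02,0,0,-3.2,1,-0.004,-0.038,-0.02,0,0,-3.2])

```text
time_s: 2.7
position: [0.4963, -0.2011, 0.1779]
tool_rot: [[-1.0, 0.001, 0.028], [-0.028, -0.0, -1.0], [-0.001, -1.0, 0.0]]
ft_force: [0.5, 0.1, 0.0]
grip_width: 0.0854
```

Request:
servo_tool(rows=[1,0,0,0,0,0,0,1,0,0,0,0,0,0])

```text
time_s: 2.87
position: [0.4961, -0.2007, 0.1773]
tool_rot: [[-1.0, -0.002, 0.027], [-0.027, 0.001, -1.0], [0.002, -1.0, -0.002]]
ft_force: [0.2, 0.7, -0.1]
grip_width: 0.0854
```

```bash
cat > lif.py <<'E'
from h import *
import sys
COL={"blue":((100,120,40),(125,255,255)),"orange":((3,190,110),(14,255,255))}
def meas(name,col,f):
    C,rgb=snap(name,f); hs=cv2.cvtColor(rgb,cv2.COLOR_RGB2HSV)
    m=cv2.inRange(hs,*COL[col]); cs,_=cv2.findContours(m,cv2.RETR_EXTERNAL,cv2.CHAIN_APPROX_NONE)
    c=max(cs,key=cv2.contourArea); print("handle",cv2.contourArea(c),cv2.minAreaRect(c))
    return C,rgb,c
E
python3 - <<'E'
from lif import *
C,rgb,c=meas("wrist","blue","w2.png"); print([ray(C,*p,.041)[:2] for p in cv2.boxPoints(cv2.minAreaRect(c))]); s=env.observe(); print(s["position"],s["tool_rot"][:,0])
E
```

```text
handle 1117.0 ((327.5, 208.0), (82.0, 15.0), 90.0)
[array([ 0.5234, -0.2003]), array([ 0.5238, -0.2144]), array([ 0.4394, -0.2182]), array([ 0.4389, -0.2028])]
[ 0.4966 -0.1997  0.1782] [-0.9996 -0.0288  0.0003]
```

View pics/w2.png

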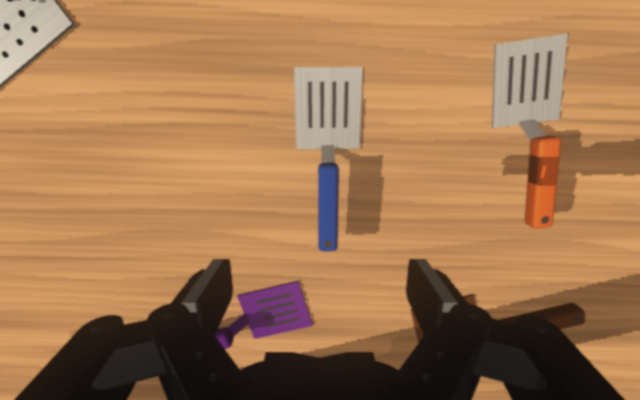

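The blue handle is at (327,208), with its blade ahead (toward the top of the image). Descend onto the handle.

Request:
servo_tool(rows=[1,-0.003,-0.009,-0.034,0,0,0.4,0.6,0,0,-0.03,0,0,0,0.6,0,0,-0.03,0,0,0,0.6,0,0,-0.03,0,0,0,0.6,0,0,-0.025,0,0,0,0.6,0,0,-0.015,0,0,0,0.6,0,0,0,0,0,0,0.6,0,0,0,0,0,0], force=60)

```text
time_s: 3.58
position: [0.4943, -0.208, 0.015]
tool_rot: [[-0.999, 0.0, 0.038], [-0.038, -0.0, -0.999], [-0.0, -1.0, 0.0]]
ft_force: [-0.6, -0.5, 0.3]
grip_width: 0.0509
```

Request:
servo_tool(rows=[0,0,0,0,0,0,0,0,0,0,0,0,0,0,0,0,0,0,0,0,0,0,0,0,0,0,0,0,0,0,0,0,0,0,0,0,0,0,0,0,0,0,0,0,0,0,0,0,0,0,0,0,0,0,0,0])

```text
time_s: 4.25
position: [0.4943, -0.2092, 0.0156]
tool_rot: [[-0.999, 0.002, 0.035], [-0.035, -0.001, -0.999], [-0.002, -1.0, 0.001]]
ft_force: [-0.9, 1.4, 6.5]
grip_width: 0.0189
```

Request:
servo_tool(rows=[0,0,0,0.02,0,0,0,0,0,0,0.03,0,0,0,0,0,0,0.03,0,0,0,0,0,0.01,0.02,0,0,0,0,0,0.02,0,0,0,0,0,0,0,0,0,0,0])

```text
time_s: 4.75
position: [0.4934, -0.1768, 0.1157]
tool_rot: [[-0.999, 0.001, 0.036], [-0.036, -0.0, -0.999], [-0.001, -1.0, 0.0]]
ft_force: [-0.4, 0.1, -2.8]
grip_width: 0.019
```

```bash
python3 - <<'E'
from lif import *
C,rgb,c=meas("wrist","blue","w3.png")
E
```

```text
handle 5077.0 ((318.0, 292.0), (132.0, 42.0), 90.0)
```

View pics/w3.png

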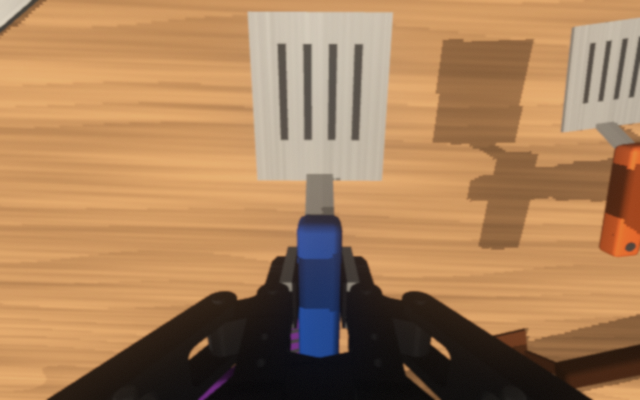

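The blue lifter is held; its blade corners are at (248,12), (392,12), (383,180) and (257,180). Check that it hasn't tilted or turned in the grip.

```bash
cat >> lif.py <<'E'
def inhand(pts,zrel,s=None):
    C=cam("wrist"); s=env.observe(); p=np.array(s["position"]); R=np.array(s["tool_rot"])
    W=np.array([ray(C,*q,p[2]+zrel) for q in pts]); 
    # coordinates: along d (=-tool x), lateral (left of d)
    d=-R[:2,0]; y=np.array([-d[1],d[0]]); L=(W[:,:2]-p[:2])
    return np.c_[L@d,L@y]
E
python3 - <<'E'
from lif import *
a=inhand([(248,12),(392,12),(383,180),(257,180)],-.0126); print(a)
print("widths",a[0,1]-a[1,1],a[3,1]-a[2,1],"len",a[0,0]-a[3,0],"yawL",np.degrees(np.arctan2(a[0,1]+a[1,1]-a[2,1]-a[3,1],2*(a[0,0]-a[3,0]))), "front tilt",np.degrees(np.arctan2(a[1,0]-a[0,0],.066)))
E
```

```text
[[ 0.1199  0.0329]
 [ 0.1201 -0.0325]
 [ 0.0423 -0.0334]
 [ 0.0422  0.0334]]
widths 0.06533523533770405 0.06683540278692388 len 0.07775751255167716 yawL 0.17250856725144018 front tilt 0.12348018597133506
```

Request:
servo_tool(rows=[0,-0.003,0.03,0,0,0,2.6,0,-0.003,0.031,0,0,0,2.7,0,-0.003,0.031,0,0,0,2.7,0,-0.003,0.031,0,0,0,2.7,0,-0.003,0.031,0,0,0,2.7,0,-0.003,0.031,0,0,0,2.7,0,-0.003,0.031,0,0,0,2.7,0,-0.003,0.031,0,0,0,2.7,0,-0.003,0.031,0,0,0,2.7,0,-0.003,0.031,0,0,0,2.7])

```text
time_s: 5.63
position: [0.4633, 0.1309, 0.114]
tool_rot: [[-0.875, -0.001, 0.485], [-0.485, -0.0, -0.875], [0.001, -1.0, -0.0]]
ft_force: [0.4, 0.3, -2.8]
grip_width: 0.0188
```

Request:
servo_tool(rows=[0,-0.001,0.028,0,0,0,2.5,0,-0.001,0.023,0,0,0,2,0,0,0.008,-0.02,0,0,0.3,0,0,0,-0.02,0,0,0,0,0,0,-0.015,0,0,0,0,0,0,0,0,0,0,0,0,0,0,0,0,0])

```text
time_s: 6.22
position: [0.4616, 0.1885, 0.0589]
tool_rot: [[-0.832, -0.002, 0.555], [-0.555, -0.0, -0.832], [0.002, -1.0, -0.001]]
ft_force: [0.4, -0.9, -1.3]
grip_width: 0.0191
```

```bash
python3 - <<'E'
from lif import *
C,rgb,c=meas("wrist","blue","w4.png");s=env.observe(); print(s["position"],s["tool_rot"][:,0])
E
```

```text
handle 5136.0 ((318.0, 290.0), (134.0, 42.0), 90.0)
[0.4621 0.1886 0.0597] [-0.8322 -0.5545 -0.    ]
```

View pics/w4.png

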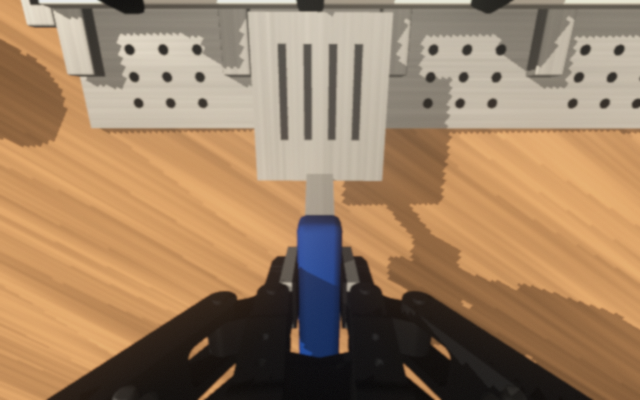

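The blade is aimed at slot 3. Holes of slot 4 (170,77) and slot 2 (464,77) bracket it. Compute the residual error from these.

```bash
python3 - <<'E'
from lif import *
s=env.observe(); z=s["position"][2]
a=inhand([(170,103),(460,103),(170,77),(464,77),(90,128),(640,128)],.004-z); print(a)
print("mid",(a[0]+a[1])/2,(a[2]+a[3])/2,"yaw err",np.degrees(np.arctan2(a[1,0]-a[0,0],a[0,1]-a[1,1])))
E
```

```text
[[ 0.0821  0.0936]
 [ 0.0825 -0.0886]
 [ 0.0972  0.0914]
 [ 0.0976 -0.0889]
 [ 0.0668  0.1472]
 [ 0.0675 -0.2066]]
mid [0.0823 0.0025] [0.0974 0.0013] yaw err 0.11725901871012864
```

Request:
servo_tool(rows=[0,-0.0012,0.0018,-0.015,0,0,0.1,0,0,0,-0.012,0,0,0,0,0,0,-0.008,0,0,0,0,0,0,-0.003,0,0,0,0,0,0,0,0,0,0,0,0,0,0,0,0,0])

```text
time_s: 6.77
position: [0.4609, 0.1907, 0.0219]
tool_rot: [[-0.831, 0.001, 0.556], [-0.556, 0.0, -0.831], [-0.001, -1.0, 0.0]]
ft_force: [-0.5, -0.2, -1.7]
grip_width: 0.0189
```

Request:
servo_tool(rows=[0,0,0,-0.001,0,0,0,0,0.0066,0.0044,0,0,0,0,0,0.0066,0.0044,0,0,0,0,0,0.0066,0.0044,0,0,0,0,0,0.0066,0.0044,0,0,0,0,0,0,0,0,0,0,0])

```text
time_s: 7.27
position: [0.4886, 0.2092, 0.0204]
tool_rot: [[-0.831, 0.002, 0.557], [-0.557, 0.0, -0.831], [-0.002, -1.0, 0.001]]
ft_force: [-0.6, -0.7, -1.6]
grip_width: 0.0191
```

```bash
python3 - <<'E'
from lif import *
C,rgb,c=meas("wrist","blue","w5.png");s=env.observe(); print(s["position"],s["tool_rot"][:,0])
E
```

```text
handle 5162.0 ((318.0, 289.5), (135.0, 42.0), 90.0)
[0.4876 0.2088 0.0202] [-0.8306 -0.5568 -0.0006]
```

View pics/w5.png

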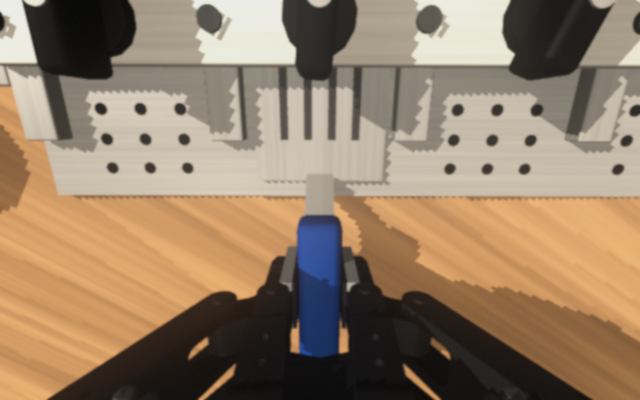

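Request:
servo_tool(rows=[0,0.005,0.0033,0,0,0,0,0,0.005,0.0033,0,0,0,0,0,0.0025,0.0017,0,0,0,0,0,0,0,0,0,0,0])

```text
time_s: 7.65
position: [0.5, 0.217, 0.0203]
tool_rot: [[-0.831, 0.001, 0.556], [-0.556, 0.0, -0.831], [-0.001, -1.0, 0.0]]
ft_force: [0.3, -1.2, -1.9]
grip_width: 0.0186
```

Request:
servo_tool(rows=[0,0.0017,0.0011,0,0,0,0,0,0.0017,0.0011,0,0,0,0,0,0,0,0,0,0,0])

```text
time_s: 7.9
position: [0.5024, 0.2187, 0.0203]
tool_rot: [[-0.831, -0.001, 0.556], [-0.556, -0.001, -0.831], [0.001, -1.0, -0.0]]
ft_force: [-2.5, -1.9, 0.1]
grip_width: 0.0188
```

Request:
servo_tool(rows=[0,0.0008,0.0006,0,0,0,0,0,0,0,0,0,0,0,0,0,0,0,0,0,0])

```text
time_s: 8.15
position: [0.5024, 0.2187, 0.0202]
tool_rot: [[-0.831, -0.003, 0.556], [-0.556, -0.001, -0.831], [0.003, -1.0, -0.0]]
ft_force: [-4.9, -4.7, 1.9]
grip_width: 0.0193
```

Request:
servo_tool(rows=[0,0.0008,0.0006,0,0,0,0,0,0,0,0,0,0,0,0,0,0,0,0,0,0])

```text
time_s: 8.4
position: [0.5023, 0.2188, 0.0201]
tool_rot: [[-0.831, -0.005, 0.556], [-0.556, -0.002, -0.831], [0.005, -1.0, -0.001]]
ft_force: [-9.2, -8.2, 4.0]
grip_width: 0.019
```

Home against the wall: force builds with no travel. Press down lightly, then release.

Request:
servo_tool(rows=[0,0,0,-0.001,0,0,0,0,0,0,0,0,0,0,0,0,0,0,0,0,0,0.25,0,0,0,0,0,0,0.5,0,0,0,0,0,0,0.5,0,0,0,0,0,0,0.5,0,0,0,0,0,0])

```text
time_s: 8.98
position: [0.5047, 0.2202, 0.0194]
tool_rot: [[-0.831, 0.001, 0.556], [-0.556, 0.0, -0.831], [-0.001, -1.0, 0.0]]
ft_force: [-0.7, 0.0, -0.3]
grip_width: 0.0428
```

```bash
python3 - <<'E'
from lif import *
C,rgb,c=meas("wrist","blue","w6.png");s=env.observe(); print(s["position"],s["tool_rot"][:,0],s["grip_width"],s["ft_force"])
E
```

```text
handle 4692.5 ((318.0, 291.0), (40.0, 130.0), 0.0)
[0.5046 0.2201 0.0193] [-0.831  -0.5563 -0.0004] 0.04279708499885736 [-0.6363  0.7711  1.3369]
```

View pics/w6.png

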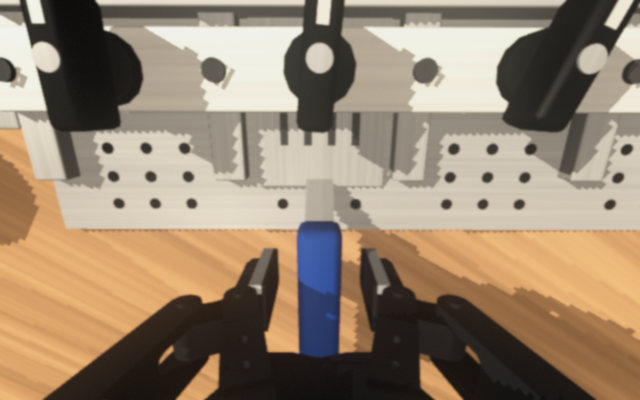

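Blue is in, with its rear edge at row 186 between the hole rows as expected. Now lift away and go to orange.

Request:
servo_tool(rows=[0.6,0,0,0.03,0,0,0,0.8,0,0,0.04,0,0,0,1,0,0,0.04,0,0,0,1,0,-0.02,0.04,0,0,0,1,0.002,-0.035,0.01,0,0,-2,1,0.001,-0.039,0,0,0,-2,1,0.001,-0.039,0,0,0,-2,1,0.001,-0.039,0,0,0,-2,1,0.001,-0.039,0,0,0,-2,1,0.001,-0.039,0,0,0,-2])

```text
time_s: 9.87
position: [0.5111, -0.0304, 0.1767]
tool_rot: [[-0.929, 0.001, 0.37], [-0.37, -0.0, -0.929], [-0.0, -1.0, 0.0]]
ft_force: [0.8, 0.3, -0.0]
grip_width: 0.0854
```

Request:
servo_tool(rows=[1,0.001,-0.039,0,0,0,-2,1,0.001,-0.039,0,0,0,-2,1,0.001,-0.039,0,0,0,-2,1,0.001,-0.039,0,0,0,-2,1,0.001,-0.039,0,0,0,-2,1,0.001,-0.039,0,0,0,-2,1,0.001,-0.039,0,0,0,-0.8,1,0.002,-0.039,0,0,0,0,1,0.002,-0.039,0,0,0,0,1,0,-0.02,0,0,0,0])

```text
time_s: 10.7
position: [0.5218, -0.4038, 0.1759]
tool_rot: [[-0.988, 0.0, 0.154], [-0.154, -0.001, -0.988], [0.0, -1.0, 0.001]]
ft_force: [0.5, -0.1, 0.0]
grip_width: 0.0854
```

Request:
servo_tool(rows=[1,0,0,0,0,0,0,1,0,0,0,0,0,0])

```text
time_s: 10.87
position: [0.5221, -0.4002, 0.1758]
tool_rot: [[-0.988, -0.0, 0.155], [-0.155, 0.001, -0.988], [0.0, -1.0, -0.001]]
ft_force: [-0.2, 1.3, -0.7]
grip_width: 0.0852
```

```bash
python3 - <<'E'
from lif import *
C,rgb,c=meas("wrist","orange","w7.png"); print([ray(C,*p,.041)[:2] for p in cv2.boxPoints(cv2.minAreaRect(c))]); s=env.observe(); print(s["position"],s["tool_rot"][:,0],s["q"])
snap("top","top1.png")
E
```

```text
handle 1401.0 ((335.4999694824219, 205.49996948242188), (16.999996185302734, 84.99998474121094), 0.0)
[array([ 0.4688, -0.4164]), array([ 0.5543, -0.4022]), array([ 0.5568, -0.4178]), array([ 0.4716, -0.4335])]
[ 0.5223 -0.399   0.1762] [-0.9877 -0.1564  0.0002] [-47.6848  34.9629  60.6072   0.0198  84.4822  33.3139]
```

View pics/w7.png

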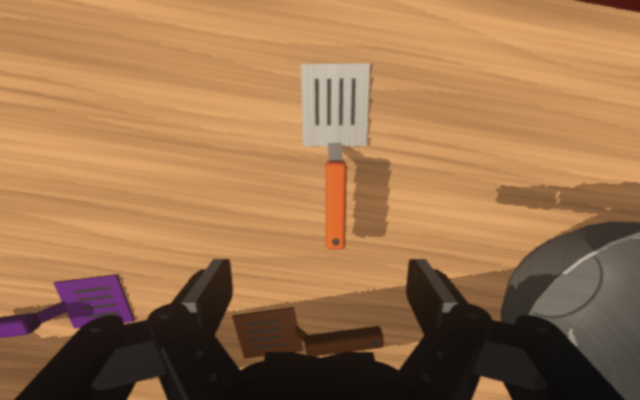

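View pics/top1.png

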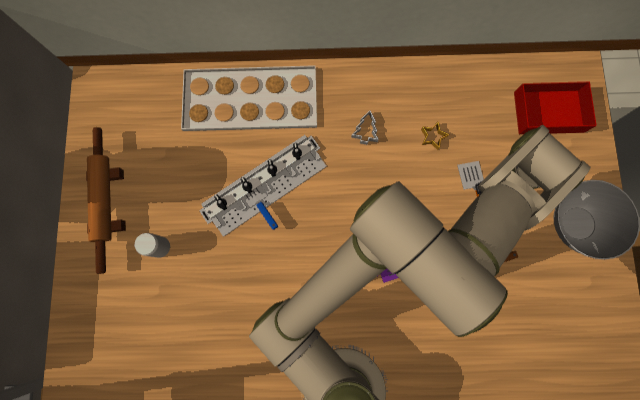

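Orange is undisturbed: handle (335,205), blade (336,105), aligned with the tool. Descend and grip.

Request:
servo_tool(rows=[1,0.0037,-0.0157,-0.03,0,0,0.2,0.6,0,0,-0.03,0,0,0,0.6,0,0,-0.03,0,0,0,0.6,0,0,-0.03,0,0,0,0.6,0,0,-0.025,0,0,0,0.6,0,0,-0.015,0,0,0,0.6,0,0,0,0,0,0,0.6,0,0,0,0,0,0], force=60)

```text
time_s: 11.63
position: [0.5264, -0.4142, 0.0169]
tool_rot: [[-0.987, -0.0, 0.161], [-0.161, 0.001, -0.987], [0.0, -1.0, -0.001]]
ft_force: [0.3, 0.2, 0.7]
grip_width: 0.0514
```

Request:
servo_tool(rows=[0,0,0,0,0,0,0,0,0,0,0,0,0,0,0,0,0,0,0,0,0,0,0,0,0,0,0,0,0,0,0,0,0,0,0,0,0,0,0,0,0,0,0,0,0,0,0,0,0,0,0,0,0,0,0,0])

```text
time_s: 12.3
position: [0.5265, -0.4156, 0.0182]
tool_rot: [[-0.987, 0.002, 0.16], [-0.16, -0.001, -0.987], [-0.001, -1.0, 0.002]]
ft_force: [-1.2, 2.7, 7.0]
grip_width: 0.0184
```

Request:
servo_tool(rows=[0,0,0,0.02,0,0,0,0,0,0,0.03,0,0,0,0,0,0,0.03,0,0,0,0,0,0.02,0.02,0,0,1,0,0.003,0.035,0,0,0,2,0,0.003,0.035,0,0,0,2,0,0.003,0.035,0,0,0,2,0,0.003,0.035,0,0,0,2,0,0.003,0.035,0,0,0,2,0,0.003,0.035,0,0,0,2])

```text
time_s: 13.13
position: [0.5437, -0.1837, 0.1169]
tool_rot: [[-0.925, 0.0, 0.379], [-0.379, -0.0, -0.925], [-0.0, -1.0, 0.0]]
ft_force: [1.4, -0.7, -1.4]
grip_width: 0.0188
```

Request:
servo_tool(rows=[0,0.003,0.035,0,0,0,2,0,0.003,0.035,0,0,0,2,0,0.003,0.035,0,0,0,2,0,0.003,0.035,0,0,0,2,0,0.003,0.035,0,0,0,2,0,0.002,0.035,0,0,0,1.6,0,0,0.017,0,0,0,0,0,0,0,0,0,0,0,0,0,0,0,0,0,0])

```text
time_s: 13.88
position: [0.5609, 0.0423, 0.1168]
tool_rot: [[-0.83, 0.0, 0.558], [-0.558, -0.0, -0.83], [0.0, -1.0, 0.0]]
ft_force: [0.6, -0.5, -2.4]
grip_width: 0.0189
```

```bash
python3 - <<'E'
from lif import *
C,rgb,c=meas("wrist","orange","w8.png");s=env.observe(); print(s["position"],s["tool_rot"][:,0],s["grip_width"],s["ft_force"])
E
```

```text
handle 5141.0 ((318.5, 287.5), (139.0, 41.0), 90.0)
[0.561  0.0414 0.1168] [-0.8308 -0.5565  0.    ] 0.01904847019182654 [ 0.163  -0.515  -1.8591]
```

View pics/w8.png

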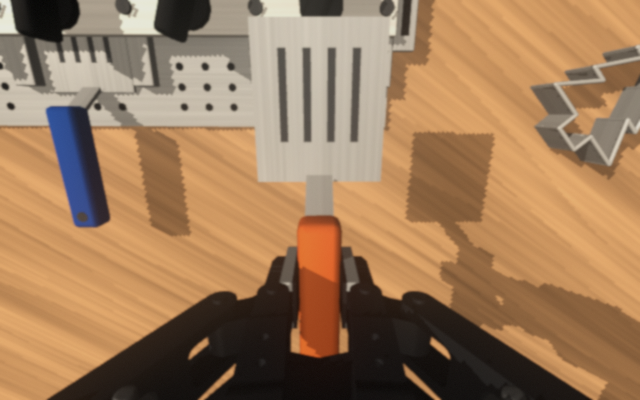

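Request:
servo_tool(rows=[0,0,0,-0.02,0,0,0,0,0,0,-0.02,0,0,0,0,0,0,-0.015,0,0,0,0,0,0,0,0,0,0,0,0,0,0,0,0,0])

```text
time_s: 14.35
position: [0.561, 0.0405, 0.0615]
tool_rot: [[-0.832, -0.001, 0.555], [-0.555, -0.0, -0.832], [0.001, -1.0, -0.001]]
ft_force: [0.6, 0.5, -0.8]
grip_width: 0.019
```

```bash
python3 - <<'E'
from lif import *
C,rgb,c=meas("wrist","orange","w9.png");s=env.observe(); print(s["position"],s["tool_rot"][:,0],s["grip_width"],s["ft_force"])
cv2.imwrite("pics/w9c.png",cv2.resize(rgb[:200,100:460,::-1],None,fx=2,fy=2))
E
```

```text
handle 5143.0 ((318.0, 287.5), (42.0, 139.0), 0.0)
[0.5615 0.0407 0.0623] [-0.8317 -0.5552 -0.0006] 0.018842069777788923 [ 0.9224 -1.3778 -0.9961]
```

View pics/w9c.png

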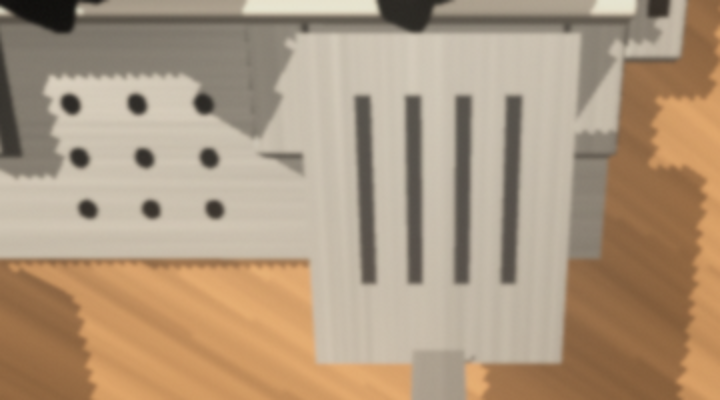

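```bash
python3 - <<'E'
from lif import *
s=env.observe(); z=s["position"][2]
a=inhand([(172.3,78.8),(175.3,104.3),(140,78.8),(204.5,78.8)],.004-z); print(a, a[:2,1]-.0902)
print(inhand([(400,128.5)],.004-z)[0]+[0,.053])
b=inhand([(249,16),(391,16),(382,182),(258,182)],-.0152); print(b)
E
```

```text
[[0.0964 0.0913]
 [0.0814 0.0915]
 [0.0964 0.1114]
 [0.0965 0.0713]] [0.0011 0.0013]
[0.0667 0.0001]
[[ 0.1192  0.0325]
 [ 0.1194 -0.0332]
 [ 0.0408 -0.0341]
 [ 0.0407  0.0329]]
```

Request:
servo_tool(rows=[0,-0.0007,0.001,-0.015,0,0,0,0,0,0,-0.012,0,0,0,0,0,0,-0.008,0,0,0,0,0,0,-0.003,0,0,0,0,0,0,0,0,0,0,0,0,0,0,0,0,0])

```text
time_s: 14.9
position: [0.5608, 0.0425, 0.0243]
tool_rot: [[-0.831, 0.001, 0.556], [-0.556, -0.0, -0.831], [-0.001, -1.0, 0.001]]
ft_force: [-0.1, 0.0, -1.7]
grip_width: 0.0187
```

Request:
servo_tool(rows=[0,0,0,-0.001,0,0,0,0,0.0066,0.0044,0,0,0,0,0,0.0066,0.0044,0,0,0,0,0,0.0066,0.0044,0,0,0,0,0,0.0066,0.0044,0,0,0,0,0,0,0,0,0,0,0])

```text
time_s: 15.4
position: [0.5883, 0.0612, 0.0227]
tool_rot: [[-0.83, 0.002, 0.557], [-0.557, 0.0, -0.83], [-0.001, -1.0, 0.001]]
ft_force: [0.5, -0.3, -1.0]
grip_width: 0.0193
```

```bash
python3 - <<'E'
from lif import *
C,rgb,c=meas("wrist","orange","w10.png");s=env.observe(); print(s["position"],s["tool_rot"][:,0])
E
```

```text
handle 5054.0 ((318.5, 289.0), (41.0, 136.0), 0.0)
[0.5875 0.0609 0.0225] [-0.8305 -0.5571 -0.0007]
```

View pics/w10.png

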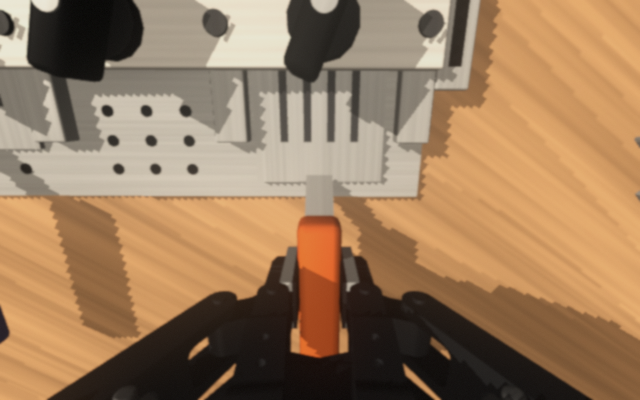

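Request:
servo_tool(rows=[0,0.005,0.0033,0,0,0,0,0,0.005,0.0033,0,0,0,0,0,0.0025,0.0017,0,0,0,0,0,0,0,0,0,0,0,0,0.0017,0.0011,0,0,0,0,0,0.0017,0.0011,0,0,0,0,0,0,0,0,0,0,0])

```text
time_s: 16.03
position: [0.6023, 0.0707, 0.0226]
tool_rot: [[-0.831, -0.001, 0.556], [-0.556, -0.0, -0.831], [0.001, -1.0, -0.0]]
ft_force: [-2.7, -1.7, 1.4]
grip_width: 0.0189
```

Request:
servo_tool(rows=[0,0.0008,0.0006,0,0,0,0,0,0,0,0,0,0,0,0,0.0008,0.0006,0,0,0,0,0,0,0,0,0,0,0])

```text
time_s: 16.37
position: [0.6022, 0.0709, 0.0225]
tool_rot: [[-0.831, -0.005, 0.556], [-0.556, -0.002, -0.831], [0.005, -1.0, -0.001]]
ft_force: [-10.7, -6.7, 6.2]
grip_width: 0.0187
```

Home at the wall. Press down, release and look.

Request:
servo_tool(rows=[0,0,0,-0.001,0,0,0,0,0,0,0,0,0,0,0,0,0,0,0,0,0,0.25,0,0,0,0,0,0,0.5,0,0,0,0,0,0,0.5,0,0,0,0,0,0,0.5,0,0,0,0,0,0])

```text
time_s: 16.95
position: [0.6045, 0.0721, 0.0215]
tool_rot: [[-0.831, 0.0, 0.556], [-0.556, 0.0, -0.831], [-0.001, -1.0, 0.0]]
ft_force: [0.6, 0.2, -0.0]
grip_width: 0.0431
```

```bash
python3 - <<'E'
from lif import *
C,rgb,c=meas("wrist","orange","w11.png");s=env.observe(); print(s["position"],s["tool_rot"][:,0],s["grip_width"],s["ft_force"])
E
```

```text
handle 4337.5 ((318.5, 293.5), (125.0, 39.0), 90.0)
[0.6044 0.0721 0.0215] [-0.8309 -0.5564 -0.0003] 0.04286019203249314 [-0.3764  0.4361  0.9152]
```

View pics/w11.png

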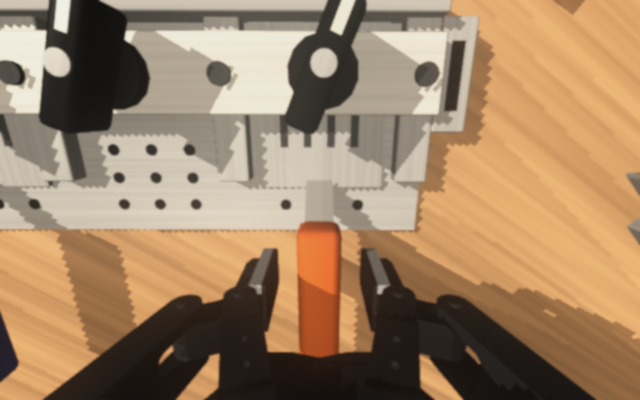

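Orange is home too, with its blade rear edge at row ~187, the same as blue. Rise for an overview of the lifters and wings.

Request:
servo_tool(rows=[0.6,0,0,0.03,0,0,0,0.8,0,0,0.04,0,0,0,1,0,0,0.04,0,0,0,1,-0.01,0.015,0.04,0,0,0,1,-0.02,0.025,0.04,0,0,0,1,-0.02,0.025,0.02,0,0,0,1,-0.02,0.025,0.01,0,0,0,1,-0.02,0.025,0,0,0,0,1,0,0,0,0,0,0,1,0,0,0,0,0,0])

```text
time_s: 17.83
position: [0.5178, 0.1827, 0.2325]
tool_rot: [[-0.83, 0.001, 0.558], [-0.558, 0.0, -0.83], [-0.001, -1.0, 0.0]]
ft_force: [-0.4, -1.0, 0.7]
grip_width: 0.0851
```

```bash
python3 - <<'E'
from lif import *
C,rgb=snap("wrist","w12.png");s=env.observe(); print(s["position"],s["tool_rot"][:,0],s["q"],s["time_s"])
cv2.imwrite("pics/w12c.png",cv2.resize(rgb[40:290,120:520,::-1],None,fx=2,fy=2))
K,R,t=C
o=np.array([.6036,.2323]);a=np.radians(33.8);d=np.array([np.cos(a),np.sin(a)]);y=np.array([-d[1],d[0]])
for yc in(-.135,-.045,.045,.135):
    q=o+.005*d+yc*y; print(yc,q,"px axis z52",proj(C,[*q,.052]),"orig px",proj(C,[*(o-.01*d+yc*y),.007]))
E
```

```text
[0.5185 0.1818 0.2321] [-0.8304 -0.5571 -0.0002] [ 6.9768 21.7116 74.3498 -0.0095 83.92   63.1192] 17.8833
-0.135 [0.6829 0.1229] px axis z52 [459.8841  84.6943] orig px [440.6501 101.9534]
-0.045 [0.6328 0.1977] px axis z52 [370.4185  84.2543] orig px [363.3336 101.5834]
0.045 [0.5827 0.2725] px axis z52 [280.8308  83.8137] orig px [285.926 101.213]
0.135 [0.5327 0.3473] px axis z52 [191.1209  83.3726] orig px [208.4271 100.8421]
```

View pics/w12c.png

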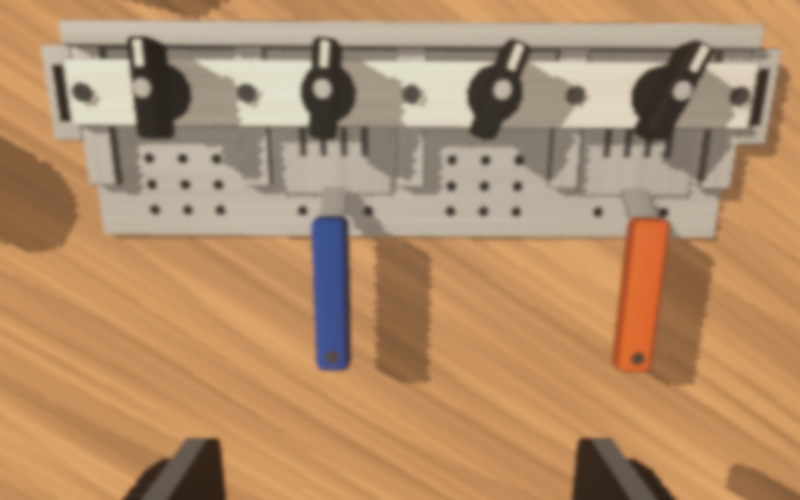

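The picture shows blue in slot 3 and orange in slot 1, both square. The predicted wing axes match the dots within 1 px. Wing angles are about 28°, 20°, 1° and −5° for clamps 1 to 4. Now to clamp 1.

Request:
servo_tool(rows=[0.5,0,0,0,0,0,7,0.5,0,0,0,0,0,7,0.5,0,0,0,0,0,7,0.5,0,0,0,0,0,7,0.5,0,0,0,0,0,7,0.5,0,0,0,0,0,7,0.5,0,0,0,0,0,7,0.5,0,0,0,0,0,7,0.5,0,0,0,0,0,7,0.5,0,0,0,0,0,7])

```text
time_s: 18.72
position: [0.5194, 0.1804, 0.2315]
tool_rot: [[0.243, -0.001, 0.97], [-0.97, -0.0, 0.243], [0.0, -1.0, -0.001]]
ft_force: [-0.5, -0.2, 0.6]
grip_width: 0.0431
```

Request:
servo_tool(rows=[0.5,0.016,-0.006,-0.01,0,0,7,0.5,0.016,-0.006,-0.01,0,0,7,0.5,0.016,-0.006,-0.01,0,0,7,0.5,0.016,-0.006,-0.01,0,0,7,0.5,0.016,-0.006,-0.01,0,0,7,0.5,0.016,-0.006,-0.01,0,0,7,0.5,0.016,-0.006,-0.01,0,0,7,0.5,0.016,-0.006,-0.01,0,0,7,0.5,0.016,-0.006,-0.01,0,0,7,0.5,0.016,-0.006,-0.01,0,0,7])

```text
time_s: 19.55
position: [0.6798, 0.1197, 0.1306]
tool_rot: [[0.995, -0.001, 0.104], [-0.104, -0.0, 0.995], [-0.001, -1.0, -0.0]]
ft_force: [-0.2, 0.2, -0.9]
grip_width: 0.0428
```

Request:
servo_tool(rows=[0.5,0.004,0,0,0,0,7,0.5,0,0,0,0,0,5,0.5,0,0,0,0,0,0,0.5,0,0,0,0,0,0])

```text
time_s: 19.88
position: [0.6828, 0.1205, 0.1314]
tool_rot: [[0.995, -0.001, -0.097], [0.097, -0.0, 0.995], [-0.001, -1.0, -0.0]]
ft_force: [0.5, -0.2, 0.7]
grip_width: 0.0429
```

```bash
cat > wg.py <<'E'
from lif import *
T={1:(.6829,.1229),2:(.6328,.1977),3:(.5827,.2725),4:(.5327,.3473)}
def rep(k):
    s=env.observe(); p=s["position"]; R=s["tool_rot"]
    print("t",s["time_s"],"pos",p,"dxy",np.array(T[k])-p[:2],"xyaw",np.degrees(np.arctan2(R[1,0],R[0,0])),"q",s["q"],"gw",s["grip_width"],"F",s["ft_force"],"Mz",s["wrist_torque"])
E
python3 -c "
from wg import *
rep(1)
snap('wrist','w13.png')"
```

```text
t 19.8833 pos [0.6828 0.1205 0.1314] dxy [0.0001 0.0024] xyaw 5.569697979566915 q [  0.2518  40.6185  57.0544  -0.0073  82.3712 -95.3169] gw 0.042885528252099174 F [ 0.546  -0.1505  0.7286] Mz [ 0.0225 -0.0182 -0.0435]
```

View pics/w13.png

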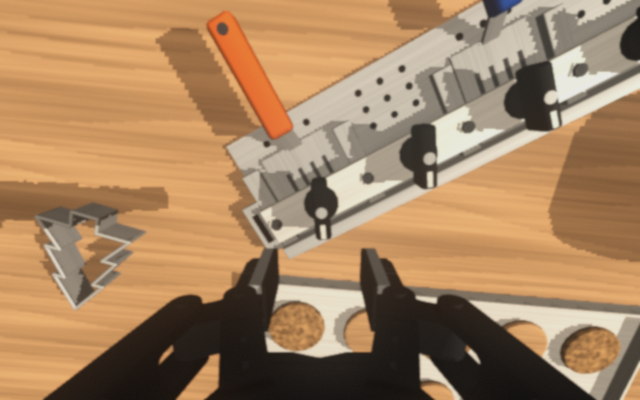

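Wing 1 at (322,210) is parallel to the fingers. Descend and grip.

Request:
servo_tool(rows=[0.5,0,0.0022,-0.03,0,0,0,0.5,0,0,-0.03,0,0,0,0.5,0,0,-0.025,0,0,0,0.5,0,0,-0.014,0,0,0,0.5,0,0,0,0,0,0,0,0,0,0,0,0,0,0,0,0,0,0,0,0,0,0,0,0,0,0,0,0,0,0,0,0,0,0,0,0,0,0,0,0,0], force=40)

```text
time_s: 20.77
position: [0.6834, 0.1223, 0.0351]
tool_rot: [[0.995, 0.003, -0.1], [0.1, -0.002, 0.995], [0.003, -1.0, -0.003]]
ft_force: [-1.0, -6.2, 1.2]
grip_width: 0.0119
```

```bash
python3 -c "
from wg import *
rep(1)"
```

```text
t 20.7667 pos [0.6834 0.1223 0.0351] dxy [-0.0005  0.0006] xyaw 5.742103285720859 q [  0.4487  45.8529  63.1472  -0.1366  70.8251 -95.2485] gw 0.011887229417876025 F [-0.9961 -6.2171  1.1609] Mz [-0.9448 -0.0349  0.0718]
```

Request:
servo_tool(rows=[0,0,0,0,0,0,-7,0,0,0,0,0,0,-7,0,0,0,0,0,0,-7,0,0,0,0,0,0,-7,0,0,0,0,0,0,-7,0,0,0,0,0,0,-7,0,0,0,0,0,0,-7,0,0,0,0,0,0,-7])

```text
time_s: 21.43
position: [0.6828, 0.1207, 0.0351]
tool_rot: [[0.634, 0.001, 0.773], [-0.773, -0.005, 0.634], [0.004, -1.0, -0.002]]
ft_force: [-5.4, -13.4, 2.8]
grip_width: 0.0118
```

```bash
python3 -c "
from wg import *
rep(1)
snap('scene','s1.png')"
```

```text
t 21.4333 pos [0.6828 0.1207 0.0351] dxy [0.0001 0.0022] xyaw -50.61878862722365 q [  0.3755  45.8335  63.1937  -0.2936  70.908  -38.9096] gw 0.011835393190258068 F [ -5.3588 -13.3856   2.837 ] Mz [-2.2555  0.6965  0.0902]
```

Request:
servo_tool(rows=[0,-0.001,-0.002,0,0,0,-7,0,0,0,0,0,0,-7,0,0,0,0,0,0,-7,0,0,0,0,0,0,-7,0,0,0,0,0,0,-7,0,0,0,0,0,0,-7,0,0,0,0,0,0,-7,0,0,0,0,0,0,-7])

```text
time_s: 22.15
position: [0.6812, 0.1202, 0.0351]
tool_rot: [[-0.285, -0.0, 0.958], [-0.958, -0.003, -0.285], [0.003, -1.0, 0.001]]
ft_force: [-7.2, -7.0, 5.2]
grip_width: 0.0116
```

```bash
python3 -c "
from wg import *
rep(1)"
```

```text
t 22.15 pos [0.6812 0.1202 0.0351] dxy [0.0017 0.0027] xyaw -106.58672151318189 q [ 0.2834 45.7005 63.5002 -0.1669 70.8125 16.925 ] gw 0.011606117383014305 F [-7.2448 -6.993   5.2121] Mz [-1.2638  1.1553  0.1004]
```

Request:
servo_tool(rows=[0,0,0,0,0,0,-4,0,0,0,0,0,0,-4,0,0,0,0,0,0,0,0,0,0,0,0,0,0])

```text
time_s: 22.48
position: [0.6809, 0.1203, 0.0351]
tool_rot: [[-0.411, -0.001, 0.912], [-0.912, -0.003, -0.411], [0.003, -1.0, 0.0]]
ft_force: [-7.0, -6.0, 5.8]
grip_width: 0.0121
```

```bash
python3 -c "
from wg import *
rep(1)"
```

```text
t 22.4833 pos [0.6809 0.1203 0.0351] dxy [0.002  0.0026] xyaw -114.2708273007912 q [ 0.2889 45.6944 63.5182 -0.1554 70.8342 24.6108] gw 0.012120409202909885 F [-6.9605 -5.9554  5.825 ] Mz [-1.2586  1.2347 -0.0182]
```

Request:
servo_tool(rows=[0,0,0,0,0,0,-3,0,0,0,0,0,0,0,0,0,0,0,0,0,0])

```text
time_s: 22.73
position: [0.6808, 0.1203, 0.0351]
tool_rot: [[-0.457, -0.001, 0.889], [-0.889, -0.003, -0.457], [0.003, -1.0, 0.001]]
ft_force: [-7.9, -6.5, 4.8]
grip_width: 0.0123
```

```bash
python3 -c "
from wg import *
rep(1)"
```

```text
t 22.7333 pos [0.6808 0.1203 0.0351] dxy [0.0021 0.0026] xyaw -117.1977309239982 q [ 0.2985 45.691  63.5225 -0.1763 70.8406 27.5541] gw 0.012338940401774611 F [-7.9013 -6.545   4.807 ] Mz [-1.2322  1.2756  0.4613]
```

Clamp 1 hit its stop: torque jumps to 0.46 Nm at yaw ≈ −115…−117, and the expected stop is −115.2. Release, go to clamp 2.

Request:
servo_tool(rows=[0.5,0,0,0,0,0,0,0.5,0,0,0,0,0,0,0.5,0,0,0,0,0,0,0.5,0,0,0.03,0,0,0,0.5,0,0,0.04,0,0,0,0.5,0,0,0.02,0,0,7,0.5,-0.005,0.0075,0,0,0,7,0.5,-0.005,0.0075,0,0,0,7,0.5,-0.005,0.0075,0,0,0,7,0.5,-0.005,0.0075,0,0,0,7])

```text
time_s: 23.57
position: [0.6615, 0.1523, 0.1237]
tool_rot: [[0.142, 0.001, 0.99], [-0.99, 0.0, 0.142], [-0.0, -1.0, 0.001]]
ft_force: [0.3, -0.3, -0.1]
grip_width: 0.0427
```

Request:
servo_tool(rows=[0.5,-0.005,0.0075,0,0,0,7,0.5,-0.005,0.0075,0,0,0,7,0.5,-0.005,0.0075,0,0,0,7,0.5,-0.005,0.0075,0,0,0,7,0.5,-0.005,0.0075,0,0,0,7,0.5,-0.005,0.0075,0,0,0,7,0.5,0,0,0,0,0,7,0.5,0,0,0,0,0,7,0.5,0,0,0,0,0,7,0.5,0,0,0,0,0,7])

```text
time_s: 24.4
position: [0.6317, 0.1971, 0.1237]
tool_rot: [[0.979, 0.001, 0.205], [-0.205, 0.0, 0.979], [0.001, -1.0, 0.001]]
ft_force: [-0.6, 0.0, -1.5]
grip_width: 0.043
```

Request:
servo_tool(rows=[0.5,0,0,0,0,0,7,0.5,0,0,0,0,0,7,0.5,0,0,0,0,0,7,0.5,0,0,0,0,0,5,0.5,0,0,0,0,0,0,0.5,0,0,0,0,0,0])

```text
time_s: 24.9
position: [0.6316, 0.1969, 0.1235]
tool_rot: [[0.972, 0.001, -0.236], [0.236, 0.0, 0.972], [0.001, -1.0, 0.0]]
ft_force: [-0.2, -0.5, -0.5]
grip_width: 0.0428
```

```bash
python3 -c "
from wg import *
rep(2)
snap('wrist','w14.png')"
```

```text
t 24.9 pos [0.6316 0.1969 0.1235] dxy [0.0012 0.0008] xyaw 13.641287138283422 q [  7.0853  37.7906  64.1917   0.0076  77.971  -96.5576] gw 0.042817321020914824 F [-0.1701 -0.4832 -0.5443] Mz [-0.0612  0.0165 -0.0338]
```

View pics/w14.png

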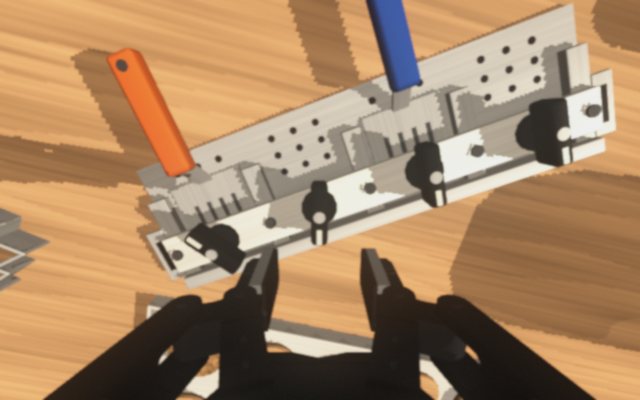

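Wing 1 has turned to its stop. Wing 2 at (319,213) is centred and aligned, so descend and grip.

Request:
servo_tool(rows=[0.5,0,0,-0.03,0,0,0,0.5,0,0,-0.03,0,0,0,0.5,0,0,-0.02,0,0,0,0.5,0,0,-0.012,0,0,0,0.5,0,0,0,0,0,0,0,0,0,0,0,0,0,0,0,0,0,0,0,0,0,0,0,0,0,0,0,0,0,0,0,0,0,0,0,0,0,0,0,0,0])

```text
time_s: 25.78
position: [0.6324, 0.197, 0.033]
tool_rot: [[0.971, 0.003, -0.238], [0.238, 0.001, 0.971], [0.004, -1.0, -0.0]]
ft_force: [-0.1, 0.8, 7.2]
grip_width: 0.012
```

```bash
python3 -c "
from wg import *
rep(2)"
```

```text
t 25.7833 pos [0.6324 0.197  0.033 ] dxy [0.0004 0.0007] xyaw 13.787892101392822 q [  7.0826  43.2028  69.6463   0.0115  66.95   -96.7098] gw 0.011961164642787512 F [-0.053   0.7521  7.2003] Mz [ 0.0415  0.06   -0.1011]
```

Request:
servo_tool(rows=[0,0,0,0,0,0,-7,0,0,0,0,0,0,-7,0,0,0,0,0,0,-7,0,0,0,0,0,0,-7,0,0,0,0,0,0,-7,0,0,0,0,0,0,-7,0,0,0,0,0,0,-7,0,0,0,0,0,0,-7])

```text
time_s: 26.45
position: [0.6322, 0.1964, 0.033]
tool_rot: [[0.737, 0.003, 0.676], [-0.676, -0.001, 0.737], [0.003, -1.0, 0.001]]
ft_force: [-1.1, -2.4, 8.5]
grip_width: 0.0122
```

```bash
python3 -c "
from wg import *
rep(2)"
```

```text
t 26.45 pos [0.6322 0.1964 0.033 ] dxy [0.0006 0.0013] xyaw -42.54023660154795 q [  7.0536  43.1936  69.6637  -0.062   66.9853 -40.3821] gw 0.012190299869232112 F [-1.14   -2.4168  8.5226] Mz [-0.4512  0.3038  0.0942]
```

Request:
servo_tool(rows=[0,0,0,0,0,0,-7,0,0,0,0,0,0,-7,0,0,0,0,0,0,-7,0,0,0,0,0,0,-7,0,0,0,0,0,0,-7,0,0,0,0,0,0,-7,0,0,0,0,0,0,-7,0,0,0,0,0,0,-7,0,0,0,0,0,0,-7,0,0,0,0,0,0,-7])

```text
time_s: 27.28
position: [0.6315, 0.1962, 0.033]
tool_rot: [[-0.383, 0.001, 0.924], [-0.924, -0.001, -0.383], [0.001, -1.0, 0.001]]
ft_force: [-5.5, -3.2, 9.7]
grip_width: 0.012
```

Request:
servo_tool(rows=[0,0,0,0,0,0,-4,0,0,0,0,0,0,0,0,0,0,0,0,0,0])

```text
time_s: 27.53
position: [0.6314, 0.1962, 0.033]
tool_rot: [[-0.441, 0.001, 0.897], [-0.897, -0.001, -0.441], [0.001, -1.0, 0.001]]
ft_force: [-4.7, -3.7, 9.4]
grip_width: 0.0116
```

```bash
python3 -c "
from wg import *
rep(2)"
```

```text
t 27.5333 pos [0.6314 0.1962 0.033 ] dxy [0.0014 0.0015] xyaw -116.17334756056398 q [ 7.0584 43.1729 69.7183 -0.0831 67.0748 33.264 ] gw 0.011554676563734025 F [-4.6769 -3.732   9.3904] Mz [-0.5668  0.8793  0.3235]
```

Request:
servo_tool(rows=[0,0,0,0,0,0,-2,0,0,0,0,0,0,0,0,0,0,0,0,0,0])

```text
time_s: 27.78
position: [0.6314, 0.1963, 0.033]
tool_rot: [[-0.471, 0.001, 0.882], [-0.882, -0.002, -0.471], [0.001, -1.0, 0.001]]
ft_force: [-5.2, -4.2, 9.6]
grip_width: 0.0122
```

```bash
python3 -c "
from wg import *
rep(2)"
```

```text
t 27.7833 pos [0.6314 0.1963 0.033 ] dxy [0.0014 0.0014] xyaw -118.09151641381813 q [ 7.0676 43.1726 69.7207 -0.1026 67.0711 35.199 ] gw 0.012156064121469478 F [-5.2179 -4.1503  9.577 ] Mz [-0.5689  0.866   0.9384]
```

Clamp 2 is at its stop (0.94 Nm). On to clamp 3.

Request:
servo_tool(rows=[0.5,0,0,0,0,0,0,0.5,0,0,0,0,0,0,0.5,0,0,0,0,0,0,0.5,0,0,0.03,0,0,0,0.5,0,0,0.04,0,0,0,0.5,0,0,0.02,0,0,7,0.5,-0.005,0.0075,0,0,0,7,0.5,-0.005,0.0075,0,0,0,7,0.5,-0.005,0.0075,0,0,0,7,0.5,-0.005,0.0075,0,0,0,7])

```text
time_s: 28.62
position: [0.6112, 0.2271, 0.1211]
tool_rot: [[0.124, 0.0, 0.992], [-0.992, 0.0, 0.124], [-0.0, -1.0, 0.0]]
ft_force: [0.2, 0.1, -0.3]
grip_width: 0.0431
```

Request:
servo_tool(rows=[0.5,-0.005,0.0075,0,0,0,7,0.5,-0.005,0.0075,0,0,0,7,0.5,-0.005,0.0075,0,0,0,7,0.5,-0.005,0.0075,0,0,0,7,0.5,-0.005,0.0075,0,0,0,7,0.5,-0.005,0.0075,0,0,0,7,0.5,0,0,0,0,0,7,0.5,0,0,0,0,0,7,0.5,0,0,0,0,0,7,0.5,0,0,0,0,0,7])

```text
time_s: 29.45
position: [0.5814, 0.2718, 0.121]
tool_rot: [[0.975, -0.0, 0.223], [-0.223, -0.0, 0.975], [-0.0, -1.0, -0.0]]
ft_force: [-0.7, -0.3, 0.6]
grip_width: 0.0428
```

Request:
servo_tool(rows=[0.5,0,0,0,0,0,7,0.5,0,0,0,0,0,7,0.5,0,0,0,0,0,7,0.5,0,0,0,0,0,7,0.5,0,0,0,0,0,7,0.5,0,0,0,0,0,7,0.5,0,0,0,0,0,4,0.5,0,0,0,0,0,0,0.5,0,0,0,0,0,0])

```text
time_s: 30.2
position: [0.5815, 0.2718, 0.121]
tool_rot: [[0.842, -0.0, -0.54], [0.54, -0.0, 0.842], [-0.0, -1.0, 0.0]]
ft_force: [-0.0, 0.2, -0.6]
grip_width: 0.0425
```

```bash
python3 -c "
from wg import *
rep(3)
snap('wrist','w15.png')"
```

```text
t 30.2 pos [0.5815 0.2718 0.121 ] dxy [0.0012 0.0007] xyaw 32.66053481227767 q [  14.504    36.0596   68.1189    0.0021   75.8298 -108.1571] gw 0.04248878570035566 F [-0.0346  0.1793 -0.6436] Mz [-0.0022  0.0197  0.0241]
```

View pics/w15.png

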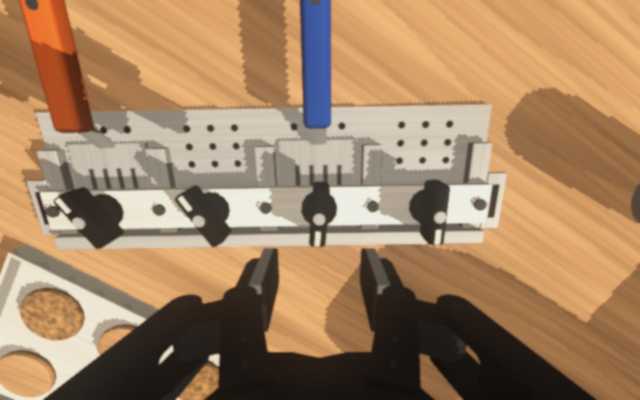

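Wings 1 and 2 are parallel at their stops. Wing 3 at (319,215) is centred. Descend, grip and turn.

Request:
servo_tool(rows=[0.5,0,0,-0.03,0,0,0,0.5,0,0,-0.03,0,0,0,0.5,0,0,-0.018,0,0,0,0.5,0,0,-0.011,0,0,0,0.5,0,0,0,0,0,0,0,0,0,0,0,0,0,0,0,0,0,0,0,0,0,0,0,0,0,0,0,0,0,0,0,0,0,0,0,0,0,0,0,0,0])

```text
time_s: 31.08
position: [0.5823, 0.2721, 0.0338]
tool_rot: [[0.841, 0.003, -0.542], [0.542, 0.001, 0.841], [0.003, -1.0, -0.001]]
ft_force: [-1.4, 0.0, 6.4]
grip_width: 0.0123
```

Request:
servo_tool(rows=[0,0,0,0,0,0,-7,0,0,0,0,0,0,-7,0,0,0,0,0,0,-7,0,0,0,0,0,0,-7,0,0,0,0,0,0,-7,0,0,0,0,0,0,-7,0,0,0,0,0,0,-7,0,0,0,0,0,0,-7])

```text
time_s: 31.75
position: [0.5822, 0.2716, 0.0338]
tool_rot: [[0.917, 0.003, 0.399], [-0.399, -0.0, 0.917], [0.003, -1.0, 0.001]]
ft_force: [-0.7, -1.6, 7.2]
grip_width: 0.0117
```

```bash
python3 -c "
from wg import *
rep(3)"
```

```text
t 31.75 pos [0.5822 0.2716 0.0338] dxy [0.0005 0.0009] xyaw -23.534173486636025 q [ 14.4871  41.5198  73.3469  -0.0469  64.9838 -51.959 ] gw 0.011652764319465455 F [-0.6663 -1.5783  7.1522] Mz [-0.3914  0.1585  0.1165]
```

Request:
servo_tool(rows=[0,0,0,0,0,0,-7,0,0,0,0,0,0,-7,0,0,0,0,0,0,-7,0,0,0,0,0,0,-7,0,0,0,0,0,0,-7,0,0,0,0,0,0,-7,0,0,0,0,0,0,-7,0,0,0,0,0,0,-7,0,0,0,0,0,0,-7,0,0,0,0,0,0,-7])

```text
time_s: 32.58
position: [0.5818, 0.2714, 0.0338]
tool_rot: [[-0.062, 0.002, 0.998], [-0.998, -0.001, -0.062], [0.001, -1.0, 0.002]]
ft_force: [-2.7, -3.0, 8.6]
grip_width: 0.0121
```

Request:
servo_tool(rows=[0,0,0,0,0,0,-7,0,0,0,0,0,0,-7,0,0,0,0,0,0,-7,0,0,0,0,0,0,0,0,0,0,0,0,0,0])

```text
time_s: 33.0
position: [0.5817, 0.2714, 0.0338]
tool_rot: [[-0.411, 0.001, 0.912], [-0.912, -0.0, -0.411], [-0.0, -1.0, 0.001]]
ft_force: [-3.1, -3.2, 9.1]
grip_width: 0.0117
```

```bash
python3 -c "
from wg import *
rep(3)"
```

```text
t 33.0 pos [0.5817 0.2714 0.0338] dxy [0.001  0.0011] xyaw -114.236402776325 q [14.4852 41.5024 73.387  -0.0479 65.0496 38.7417] gw 0.011657640567793958 F [-3.1432 -3.2439  9.0861] Mz [-0.5527  0.5886 -0.0828]
```

Request:
servo_tool(rows=[0,0,0,0,0,0,-3,0,0,0,0,0,0,0,0,0,0,0,0,0,0])

```text
time_s: 33.25
position: [0.5817, 0.2716, 0.0338]
tool_rot: [[-0.456, 0.002, 0.89], [-0.89, -0.001, -0.456], [-0.0, -1.0, 0.002]]
ft_force: [-2.7, -2.4, 8.4]
grip_width: 0.0118
```

```bash
python3 -c "
from wg import *
rep(3)"
```

```text
t 33.25 pos [0.5817 0.2716 0.0338] dxy [0.001  0.0009] xyaw -117.12662573239167 q [14.5005 41.507  73.3785 -0.063  65.0302 41.6537] gw 0.011782796391925839 F [-2.7266 -2.4058  8.3866] Mz [-0.4042  0.4677  0.7092]
```

Clamp 3 is at its stop (0.71 Nm). On to clamp 4.

Request:
servo_tool(rows=[0.5,0,0,0,0,0,0,0.5,0,0,0,0,0,0,0.5,0,0,0,0,0,0,0.5,0,0,0.03,0,0,0,0.5,0,0,0.04,0,0,0,0.5,0,0,0.02,0,0,7,0.5,-0.005,0.0075,0,0,0,7,0.5,-0.005,0.0075,0,0,0,7,0.5,-0.005,0.0075,0,0,0,7,0.5,-0.005,0.0075,0,0,0,7])

```text
time_s: 34.08
position: [0.5612, 0.3021, 0.1221]
tool_rot: [[0.141, -0.0, 0.99], [-0.99, 0.0, 0.141], [-0.0, -1.0, -0.0]]
ft_force: [0.5, -0.2, 0.8]
grip_width: 0.0426
```

Request:
servo_tool(rows=[0.5,-0.005,0.0075,0,0,0,7,0.5,-0.005,0.0075,0,0,0,7,0.5,-0.005,0.0075,0,0,0,7,0.5,-0.005,0.0075,0,0,0,7,0.5,-0.005,0.0075,0,0,0,7,0.5,-0.005,0.0075,0,0,0,7,0.5,0,0,0,0,0,7,0.5,0,0,0,0,0,7,0.5,0,0,0,0,0,7,0.5,0,0,0,0,0,7])

```text
time_s: 34.92
position: [0.5314, 0.3468, 0.1219]
tool_rot: [[0.979, -0.0, 0.205], [-0.205, -0.0, 0.979], [-0.0, -1.0, -0.0]]
ft_force: [-0.9, 0.1, -0.4]
grip_width: 0.043
```

Request:
servo_tool(rows=[0.5,0,0,0,0,0,7,0.5,0,0,0,0,0,7,0.5,0,0,0,0,0,7,0.5,0,0,0,0,0,7,0.5,0,0,0,0,0,7,0.5,0,0,0,0,0,7,0.5,0,0,0,0,0,4,0.5,0,0,0,0,0,0,0.5,0,0,0,0,0,0])

```text
time_s: 35.67
position: [0.5314, 0.3468, 0.122]
tool_rot: [[0.832, -0.0, -0.554], [0.554, -0.0, 0.832], [-0.0, -1.0, 0.0]]
ft_force: [0.1, -0.5, -0.4]
grip_width: 0.0425
```

```bash
python3 -c "
from wg import *
rep(4)
snap('wrist','w16.png')"
```

```text
t 35.6667 pos [0.5314 0.3468 0.122 ] dxy [0.0013 0.0005] xyaw 33.658222466305425 q [  22.4529   35.3267   69.4045    0.002    75.2819 -101.2058] gw 0.042529171931036926 F [ 0.1232 -0.4605 -0.3774] Mz [-0.0267  0.0228  0.0287]
```

View pics/w16.png

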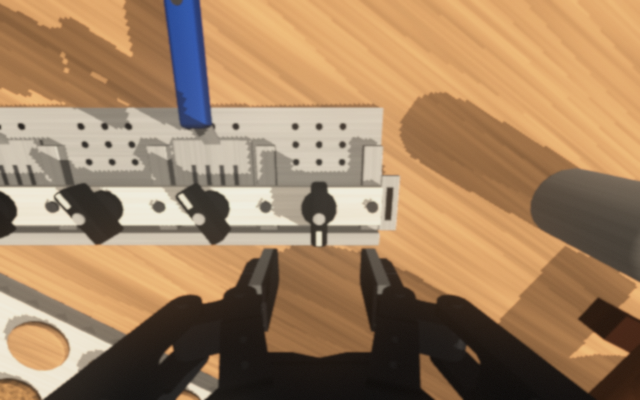

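Wing 4 at (319,213) is centred. Descend, grip and turn.

Request:
servo_tool(rows=[0.5,0,0,-0.03,0,0,0,0.5,0,0,-0.03,0,0,0,0.5,0,0,-0.019,0,0,0,0.5,0,0,-0.011,0,0,0,0.5,0,0,0,0,0,0,0,0,0,0,0,0,0,0,0,0,0,0,0,0,0,0,0,0,0,0,0,0,0,0,0,0,0,0,0,0,0,0,0,0,0])

```text
time_s: 36.55
position: [0.5324, 0.347, 0.0338]
tool_rot: [[0.831, 0.003, -0.556], [0.556, 0.001, 0.831], [0.003, -1.0, -0.001]]
ft_force: [-0.4, -1.2, 6.2]
grip_width: 0.012
```

Request:
servo_tool(rows=[0,0,0,0,0,0,-7,0,0,0,0,0,0,-7,0,0,0,0,0,0,-7,0,0,0,0,0,0,-7,0,0,0,0,0,0,-7,0,0,0,0,0,0,-7,0,0,0,0,0,0,-7,0,0,0,0,0,0,-7])

```text
time_s: 37.22
position: [0.5324, 0.3466, 0.0338]
tool_rot: [[0.924, 0.003, 0.383], [-0.383, 0.0, 0.924], [0.003, -1.0, 0.001]]
ft_force: [0.1, -2.9, 7.5]
grip_width: 0.0119
```

Request:
servo_tool(rows=[0,0,0,0,0,0,-7,0,0,0,0,0,0,-7,0,0,0,0,0,0,-7,0,0,0,0,0,0,-7,0,0,0,0,0,0,-7,0,0,0,0,0,0,-7,0,0,0,0,0,0,-7,0,0,0,0,0,0,-7,0,0,0,0,0,0,-7,0,0,0,0,0,0,-7])

```text
time_s: 38.05
position: [0.532, 0.3463, 0.0338]
tool_rot: [[-0.044, 0.002, 0.999], [-0.999, -0.001, -0.044], [0.001, -1.0, 0.002]]
ft_force: [-2.5, -4.6, 8.5]
grip_width: 0.0125
```

Request:
servo_tool(rows=[0,0,0,0,0,0,-7,0,0,0,0,0,0,-7,0,0,0,0,0,0,-7,0,0,0,0,0,0,-1,0,0,0,0,0,0,0,0,0,0,0,0,0,0])

```text
time_s: 38.55
position: [0.5318, 0.3463, 0.0338]
tool_rot: [[-0.41, 0.001, 0.912], [-0.912, -0.0, -0.41], [-0.0, -1.0, 0.001]]
ft_force: [-2.0, -4.5, 9.1]
grip_width: 0.012
```

```bash
python3 -c "
from wg import *
rep(4)"
```

```text
t 38.55 pos [0.5318 0.3463 0.0338] dxy [0.0009 0.001 ] xyaw -114.2153854726428 q [22.427  40.912  74.737  -0.0626 64.2883 46.6695] gw 0.011985288638016027 F [-1.9962 -4.4554  9.0941] Mz [-0.812   0.4927 -0.1122]
```

Request:
servo_tool(rows=[0,0,0,0,0,0,-3,0,0,0,0,0,0,0,0,0,0,0,0,0,0])

```text
time_s: 38.8
position: [0.5318, 0.3463, 0.0338]
tool_rot: [[-0.456, 0.002, 0.89], [-0.89, -0.001, -0.456], [0.0, -1.0, 0.002]]
ft_force: [-2.5, -5.1, 8.9]
grip_width: 0.0123
```

```bash
python3 -c "
from wg import *
rep(4)"
```

```text
t 38.8 pos [0.5318 0.3463 0.0338] dxy [0.0009 0.001 ] xyaw -117.12126650100926 q [22.4391 40.9117 74.7346 -0.0953 64.2866 49.6016] gw 0.012324094482177044 F [-2.4694 -5.1069  8.8804] Mz [-0.8162  0.4058  0.7802]
```

All four are at their stops. Release, retreat and check.

Request:
servo_tool(rows=[0.5,0,0,0,0,0,0,0.5,0,0,0,0,0,0,0.5,0,0,0,0,0,0,0.5,0,0,0.03,0,0,0,0.5,0,0,0.04,0,0,0,0.5,0,0,0.04,0,0,-5,0.5,0,-0.02,0.03,0,0,-5,0.5,0,-0.035,0.03,0,0,-5,0.5,0,-0.035,0.03,0,0,-5,0.5,-0.007,-0.035,0,0,0,-5])

```text
time_s: 39.63
position: [0.5265, 0.228, 0.2316]
tool_rot: [[-0.792, 0.01, 0.61], [-0.61, 0.002, -0.792], [-0.009, -1.0, 0.004]]
ft_force: [0.5, -0.5, 0.3]
grip_width: 0.0426
```

Request:
servo_tool(rows=[0.5,-0.007,-0.035,0,0,0,-4,0.5,0,0,0,0,0,0,0.5,0,0,0,0,0,0])

```text
time_s: 39.88
position: [0.5174, 0.1923, 0.2267]
tool_rot: [[-0.832, 0.0, 0.554], [-0.554, 0.0, -0.832], [-0.0, -1.0, -0.0]]
ft_force: [0.3, 0.2, -0.1]
grip_width: 0.0425
```

```bash
python3 - <<'E'
from wg import *
C,rgb=snap("wrist","w17.png");rep(4)
cv2.imwrite("pics/w17c.png",cv2.resize(rgb[20:270,120:520,::-1],None,fx=2,fy=2))
snap("top","top2.png");snap("scene","scene2.png")
E
```

```text
t 39.9333 pos [0.5176 0.1933 0.2265] dxy [0.0151 0.154 ] xyaw -146.23139234373235 q [ 8.1918 22.2474 74.4503  0.023  83.2857 64.4205] gw 0.04260151252602953 F [-0.2195  0.3976 -0.4182] Mz [-0.0005  0.0021  0.0197]
```

View pics/w17c.png

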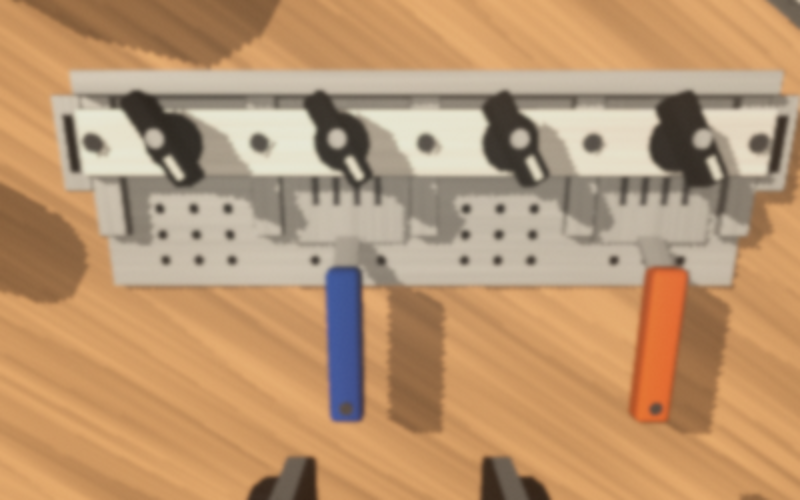

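View pics/top2.png

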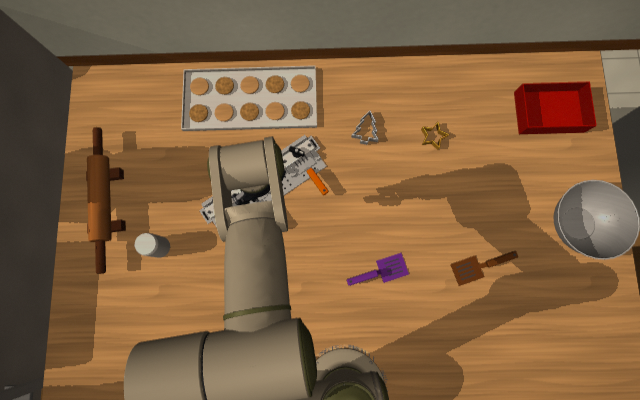

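View pics/scene2.png

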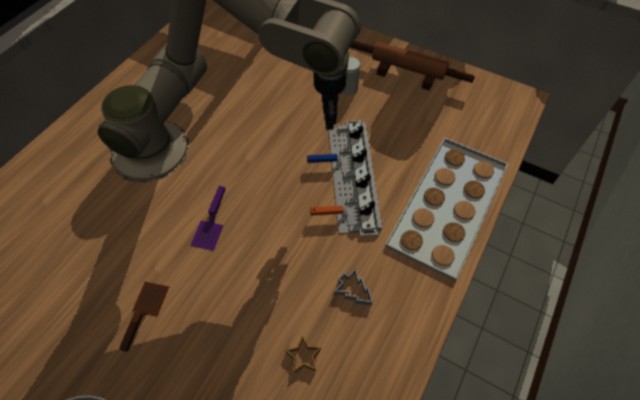

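Both lifters are square and home. Bystanders and look-alikes haven't moved. I'll check the wing angles more precisely from the white stripes.

```bash
python3 - <<'E'
from wg import *
im=cv2.imread("pics/w17.png"); C=cam("wrist")
a=cv2.resize(im[60:120,165:490],None,fx=2.4*1,fy=2.4,interpolation=cv2.INTER_CUBIC)
b=np.vstack([cv2.resize(im[60:118,165:325],None,fx=5,fy=5,interpolation=cv2.INTER_CUBIC),cv2.resize(im[60:118,330:490],None,fx=5,fy=5,interpolation=cv2.INTER_CUBIC)])
cv2.imwrite("pics/w17d.png",b)
# blade rear edge predicted at home
o=np.array([.6036,.2323]);an=np.radians(33.8);d=np.array([np.cos(an),np.sin(an)]);y=np.array([-d[1],d[0]])
for yc in(-.135,.045):
    print([ (proj(C,[*(o-.049*d+(yc+s)*y),.007])-[120,20])*2 for s in(-.033,.033)])
E
```

```text
[array([708.3262, 243.8258]), array([597.2172, 243.4517])]
[array([405.179 , 242.8052]), array([293.9279, 242.4306])]
```

View pics/w17d.png

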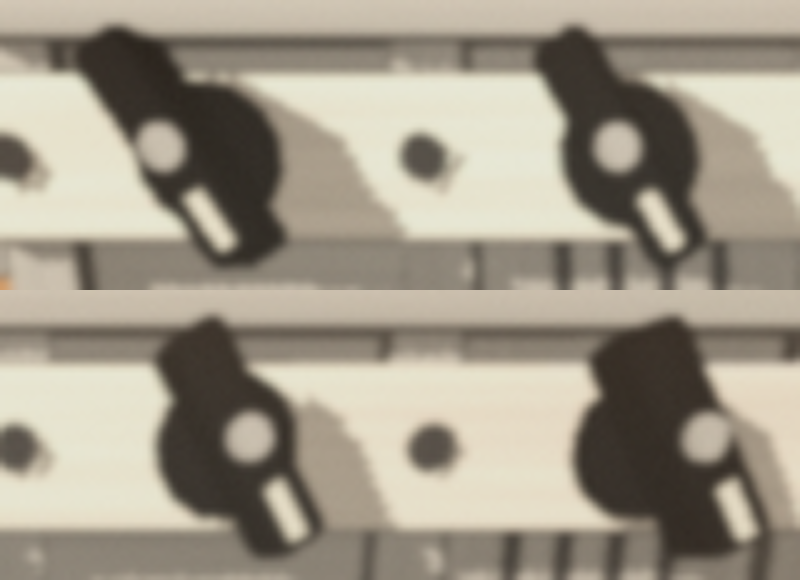

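```bash
python3 - <<'E'
from wg import *
C=cam("wrist")
for n,oy,ox,p,q in [(4,0,165,(192,195),(228,250)),(3,0,165,(645,195),(678,250)),(2,290,330,(270,485),(300,540)),(1,290,330,(722,485),(748,540))]:
    P=[ray(C,ox+a/5-.4,60+(b-oy)/5-.4,.052)[:2] for a,b in(p,q)]
    v=P[1]-P[0]; print(n,"stripe yaw",np.degrees(np.arctan2(v[1],v[0])),"joint deg",(33.8-np.degrees(np.arctan2(v[1],v[0])))%360)
E
```

```text
4 stripe yaw -115.91952513346185 joint deg 149.71952513346184
3 stripe yaw -114.57612177354211 joint deg 148.3761217735421
2 stripe yaw -113.29399376761917 joint deg 147.09399376761917
1 stripe yaw -112.7985538014855 joint deg 146.59855380148548
```

```bash
python3 -c "
from rig import env
print(env.close_job())"
```

```text
the job is handed in; nothing more can be done
None
```

The job is handed in after about 40 s of robot time. Only two lifters were on the bench: blue is now in slot 3 and orange in slot 1. After both were in, I turned all four clamp knobs clockwise to their stops.

**Lifters:** each was pushed until the force rose to about 12 N with no further travel, pressed down lightly and released. In the last close picture, the blades' rear edges lie within about a pixel of where a fully home lifter's would be.

**Clamps:** each knob's torque jumped to between 0.46 and 0.94 Nm at a tool angle of about −115° to −118°; the stop should be near −115°.

**Small disagreement:** the camera reads the knobs at 146.6°, 147.1°, 148.4° and 149.7° for clamps 1 to 4, against 149° at the stop. I put the 1–2° shortfall on clamps 1 and 2 down to pixel error, because the torque showed those stops were reached. Clamp 1 also had some sideways load (up to about 14 N) while turning, from a grip roughly 2 mm off its axis.

**Everything else:** the cutters, the shaker and the purple and brown look-alikes looked unmoved in the last pictures. The gripper was clear of everything at hand-in. I saw no knock to a lifter and no slackening of the grip.

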